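Clear the used tasting cups and spoons at a dessert stall

ROBOT

A 6-joint arm with a two-finger parallel gripper is mounted at the origin on the work surface. World frame = base frame: x ahead of the robot, y to its left, z up, the work surface at z = 0. Lengths are in mm, angles in rad, forces in N, time in s.
With the tool pointing down it reaches from about 350 to 975 mm from the base axis. Payload 7.1 kg.
Tool frame: the origin (TCP) lies midway between the tips of the shut fingers; the grasp point (between the pads) lies 19 mm behind it (robot.grip_point_offset is the distance from the TCP to the grasp point, in mm); z points along the fingers, y is the line along which they close (so a half turn about z gives the same grasp; the last joint's range is limited). The gripper opens to 88 mm and grips with 3 to 60 N. Pads are 20 mm wide; open, the fingers measure 115 mm over their backs; the gripper's body (75 mm by 178 mm) begins 61 mm behind the grasp point.
Start: joints at [-1.206, 0.423, 1.63, -0, 1.089, -0.019], TCP at [234.045, -579.506, 222.675] pointing down, gripper open.
Joint ranges: [-3, 3], [-0.9, 2.11], [0.09, 2.58], [-1.31, 4.45], [0.11, 2.69], [-2.54, 2.54]. Speed limits (rad/s): [2.39, 2.39, 3.01, 3.14, 3.14, 3.14].

INTERFACE

Orientations are given as a unit quaternion [w, x, y, z].
In Python, from plant import robot gives the robot as it stands.
- The arm moves only by the shell command python3 -m inch 'ROWS' [OPENING]. ROWS is JSON, a list of rows, each an object with "xyz": the shift along the world's x, y, z in cm, a list of three; "rotation": the turn, a rotation vector about the world's x, y, z in rad, a list of three. A call has exactly 5 rows; each row shifts and turns the commanded pose from where the row before left it; what a row does not reach is not made up. A row lasts 1/8 s, in which the tool goes at most 62.5 mm and 10.7 degrees, less where a joint would pass 70% of its speed; a pose out of reach is approached as far as the arm can. A call is refused whole if a number of a shift passes 6.25 or a number of a turn 0.188, either way. A call with a gripper value outside its range is refused whole. OPENING is the closure, from 0 (fully open) to 1 (shut), set as the call begins (- or left out, the last holds). The fingers move at their own pace and stop on an object; the grip force is fixed at half the most. Time passes only in rows, so rows that do not move let the fingers close, or fill a call up. It gives the time, the measured TCP pose, the force, the opening and the grip force at its end, in the units of the state.
- robot.state(): the state, without advancing time (a new reading comes with each control period).
- robot.capture(name): name is "side" or "top"; returns a dict with "pixels" (400x640x3 uint8, red, green, blue), "depth" (400x640 float32, mm along the optical axis (not along the pixel's ray), 0 where there is no reading), "mtx" (3x3 intrinsics, pixels), "k1" (the pictures are not rectified: a ray, as slopes to the right and down, at radius r is drawn at 1 + k1 r^2 times it, then the intrinsics apply), "cam_to_world" (4x4, takes a point from camera to world coordinates). Camera axes: x right, y up, looking along -z (the intrinsics and any distortion apply to the point x, -y, -z); pixel columns grow to the right and rows downward; lengths in mm; the calibration is good to about 2 mm. A picture is of the moment at which its call begins.
- robot.job_done(): hands the job in; it is judged then, once.
The state is a dict: "time_s": time; "joints": joint angles; "joint_vel": joint speeds; "effort": joint torques, N m; "position": TCP position; "tool_rot": TCP orientation; "ft_force": force on the tool from outside, world axes, zero at the start; "moment": the same for the moment, N m; "opening": opening from 0.0 (shut) to 1.0 (fully open); "grasp_force": force on a finger pad.
Only numpy, scipy, OpenCV 4.12 (cv2) and the standard library are available. Lean on these libraries where they do the work, as an engineer would, in place of code of your own. Each camera call takes 0.05 s, during which the arm holds its last target. There are 200 camera calls.

TASK

Clear up after the tasting: take every wooden spoon out of its clay cup and drop it through the narrow neck of the clay jug, so that all of them are down inside, and nest all the other clay cups in the one that stands on the steel tray, making one upright stack. Let each cup settle loosely by its own weight: never press the cups together, or they jam and chip. Leave the jug standing on the counter, and leave the squeeze bottle and the shaker where they are.

Things in the scene. Friction and masses are not known exactly. Their poses are not given: they have to be found in the camera images.
- spoon_a: wooden tasting spoon, 125 mm long, 20 g, starting bowl-down in one of the clay cups and leaning on its rim about 0.58 rad from vertical, or absent. Origin: the tip of the bowl; z runs up the middle of the handle to its end at z = 125 mm; the round shallow bowl is 30 mm across (along y) and 10 mm thick (along x), its middle at z = 15 mm; round handle 11 mm in diameter from z = 27 mm up
- spoon_a_end (a point): free end of that spoon's handle, on its axis, 125 mm from the tip of the bowl
- spoon_b: wooden tasting spoon, 125 mm long, 20 g, starting bowl-down in one of the clay cups and leaning on its rim about 0.58 rad from vertical, or absent. Origin: the tip of the bowl; z runs up the middle of the handle to its end at z = 125 mm; the round shallow bowl is 30 mm across (along y) and 10 mm thick (along x), its middle at z = 15 mm; round handle 11 mm in diameter from z = 27 mm up
- spoon_b_end (a point): free end of that spoon's handle, on its axis, 125 mm from the tip of the bowl
- spoon_c: wooden tasting spoon, 125 mm long, 20 g, starting bowl-down in one of the clay cups and leaning on its rim about 0.58 rad from vertical, or absent. Origin: the tip of the bowl; z runs up the middle of the handle to its end at z = 125 mm; the round shallow bowl is 30 mm across (along y) and 10 mm thick (along x), its middle at z = 15 mm; round handle 11 mm in diameter from z = 27 mm up
- spoon_c_end (a point): free end of that spoon's handle, on its axis, 125 mm from the tip of the bowl
- spoon_d: wooden tasting spoon, 125 mm long, 20 g, starting bowl-down in one of the clay cups and leaning on its rim about 0.58 rad from vertical, or absent. Origin: the tip of the bowl; z runs up the middle of the handle to its end at z = 125 mm; the round shallow bowl is 30 mm across (along y) and 10 mm thick (along x), its middle at z = 15 mm; round handle 11 mm in diameter from z = 27 mm up
- spoon_d_end (a point): free end of that spoon's handle, on its axis, 125 mm from the tip of the bowl
- spoon_e: wooden tasting spoon, 125 mm long, 20 g, starting bowl-down in one of the clay cups and leaning on its rim about 0.58 rad from vertical, or absent. Origin: the tip of the bowl; z runs up the middle of the handle to its end at z = 125 mm; the round shallow bowl is 30 mm across (along y) and 10 mm thick (along x), its middle at z = 15 mm; round handle 11 mm in diameter from z = 27 mm up
- spoon_e_end (a point): free end of that spoon's handle, on its axis, 125 mm from the tip of the bowl
- cup_a: tapered terracotta cup on the steel tray: 66 mm tall, outside diameter 47 mm at the foot and 68 mm at the rim, wall 5 mm, inner floor 6 mm up; about 120 g. Origin: centre of its underside, z up to the rim at 66 mm. A cup set in another comes to rest about 33 mm (32 to 36) above it, by its own weight; pressed down it wedges (walls bear about 6 times the press). All five cups are alike
- cup_b: terracotta cup of the same shape as cup_a, starting upright on the counter; origin at the centre of its underside, z up
- cup_c: terracotta cup of the same shape as cup_a, starting upright on the counter; origin at the centre of its underside, z up
- cup_d: terracotta cup of the same shape as cup_a, starting upright on the counter; origin at the centre of its underside, z up
- cup_e: terracotta cup of the same shape as cup_a, starting upright on the counter; origin at the centre of its underside, z up
- jug: loose terracotta jug, 205 mm tall, 150 mm across the belly, about 0.9 kg (more with spoons), with a narrow neck: opening 52 mm across inside, from the rim at z = 205 mm down to about z = 178 mm, 72 mm across the outside of the rim; inner floor at z = 12 mm; an ear-shaped handle on its +x side reaches 100 mm from the axis. Origin: centre of its underside, z up the middle of the neck
- tray: round stainless steel tray, 210 mm across, fixed to the counter, rim 14 mm high; its floor, on which cup_a stands, is 4 mm above the counter; origin at the centre of its underside
- syrup: bystander: white squeeze bottle, 52 mm across, 150 mm tall, standing; origin at the centre of its underside
- shaker: bystander: steel shaker, 48 mm across, 81 mm tall, standing; origin at the centre of its underside

How it is judged (in metres and radians):
At the end, for the whole second after the job is handed in: Every spoon lies inside the jug: bowl tip under 150 mm, handle end under 220 mm above its foot, both within 75 mm of its axis. Cups nested above cup_a in one stack: within 12 mm sideways, upright to 0.12 rad; cup_a on the tray within 80 mm of its centre. Jug upright; all at rest (horizontal distance between each of spoon_a, spoon_a_end, spoon_b, spoon_b_end, spoon_c, spoon_c_end, spoon_d, spoon_d_end, spoon_e, spoon_e_end and jug below 0.075 m and z of spoon_a in the frame of jug between 0 and 0.15 m and z of spoon_a_end in the frame of jug between 0 and 0.22 m and linear speed of each of spoon_a, spoon_b, spoon_c, spoon_d, spoon_e, cup_b, cup_c, cup_d, cup_e below 0.05 m/s and z of spoon_b in the frame of jug between 0 and 0.15 m and z of spoon_b_end in the frame of jug between 0 and 0.22 m and z of spoon_c in the frame of jug between 0 and 0.15 m and z of spoon_c_end in the frame of jug between 0 and 0.22 m and z of spoon_d in the frame of jug between 0 and 0.15 m and z of spoon_d_end in the frame of jug between 0 and 0.22 m and z of spoon_e in the frame of jug between 0 and 0.15 m and z of spoon_e_end in the frame of jug between 0 and 0.22 m and horizontal distance between each of cup_b, cup_c, cup_d, cup_e and cup_a below 0.012 m and z of cup_b in the frame of cup_a between 0.02 and 0.165 m and angle between each of cup_b, cup_c, cup_d, cup_e, cup_a, jug's own z axis and vertical below 0.12 rad and z of cup_c in the frame of cup_a between 0.02 and 0.165 m and z of cup_d in the frame of cup_a between 0.02 and 0.165 m and z of cup_e in the frame of cup_a between 0.02 and 0.165 m and horizontal distance between cup_a and tray below 0.08 m and height (world z) of cup_a below 0.012 m and height (world z) of jug below 0.01 m); the robot touches nothing.
It fails at once if the gripper presses one cup down into another with more than about 11 N (their tapered walls then bear on each other with over 70 N in all) ((contact force between cup_a and cup_b above 70 N and contact force between the fingers and cup_a above 1 N) or (contact force between cup_a and cup_c above 70 N and contact force between the fingers and cup_a above 1 N) or (contact force between cup_a and cup_d above 70 N and contact force between the fingers and cup_a above 1 N) or (contact force between cup_a and cup_e above 70 N and contact force between the fingers and cup_a above 1 N) or (contact force between cup_b and cup_a above 70 N and contact force between the fingers and cup_b above 1 N) or (contact force between cup_b and cup_c above 70 N and contact force between the fingers and cup_b above 1 N) or (contact force between cup_b and cup_d above 70 N and contact force between the fingers and cup_b above 1 N) or (contact force between cup_b and cup_e above 70 N and contact force between the fingers and cup_b above 1 N) or (contact force between cup_c and cup_a above 70 N and contact force between the fingers and cup_c above 1 N) or (contact force between cup_c and cup_b above 70 N and contact force between the fingers and cup_c above 1 N) or (contact force between cup_c and cup_d above 70 N and contact force between the fingers and cup_c above 1 N) or (contact force between cup_c and cup_e above 70 N and contact force between the fingers and cup_c above 1 N) or (contact force between cup_d and cup_a above 70 N and contact force between the fingers and cup_d above 1 N) or (contact force between cup_d and cup_b above 70 N and contact force between the fingers and cup_d above 1 N) or (contact force between cup_d and cup_c above 70 N and contact force between the fingers and cup_d above 1 N) or (contact force between cup_d and cup_e above 70 N and contact force between the fingers and cup_d above 1 N) or (contact force between cup_e and cup_a above 70 N and contact force between the fingers and cup_e above 1 N) or (contact force between cup_e and cup_b above 70 N and contact force between the fingers and cup_e above 1 N) or (contact force between cup_e and cup_c above 70 N and contact force between the fingers and cup_e above 1 N) or (contact force between cup_e and cup_d above 70 N and contact force between the fingers and cup_e above 1 N)).
It fails at once if the syrup bystander is pushed more than 50 mm or knocked over (distance of syrup from where it was at the start of the episode above 0.05 m or angle between syrup's own z axis and vertical above 0.6 rad).
It fails at once if the shaker bystander is pushed more than 50 mm or knocked over (distance of shaker from where it was at the start of the episode above 0.05 m or angle between shaker's own z axis and vertical above 0.6 rad).
Of spoon_a, spoon_b, spoon_c, spoon_d, spoon_e only 3 to 5 are there at a start; the rules pass over those that are not, and their reading is None.
At some moment in a run one of jug may be knocked a few centimetres aside while the robot is not near it.
It also fails if it takes over 210 s, if anything falls off the work surface, if the arm or the gripper's body presses on something with over 40 N, if the wrist force passes 120 N, or if a joint passes its speed limit or range.

## Working session

There is one attempt and no reset: what is moved stays moved. The work goes in short steps, Python scripts to look and compute and a shell command to move; the robot and the scene stay as the last step left them, time stands still between calls to the robot, and variables do not carry over. Pictures are saved under pics/ and viewed, at most 14 in all, crops included, and the job is handed in when it is done.

```bash
ls; mkdir -p pics
cat > h.py <<'E'
import numpy as np, cv2
from plant import robot
def cap(n):
    c=robot.capture(n); np.savez('/tmp/%s.npz'%n,**c); return c
def world(c,uv,depth=None,z=None):
    """pixels Nx2 -> world, with depth (mm along axis) or plane z"""
    K=np.array(c['mtx']);uv=np.atleast_2d(np.float64(uv))
    p=cv2.undistortPoints(uv[:,None],K,np.array([c['k1'],0,0,0.]))[:,0]
    d=np.c_[p[:,0],-p[:,1],-np.ones(len(p))]
    T=np.array(c['cam_to_world']);D=d@T[:3,:3].T;o=T[:3,3]
    s=np.asarray(depth,float) if depth is not None else (z-o[2])/D[:,2]
    return o+D*np.reshape(s,(-1,1))
def cloud(c):
    v,u=np.mgrid[:400,:640];d=c['depth']
    W=world(c,np.c_[u.ravel(),v.ravel()],depth=d.ravel()).reshape(400,640,3)
    W[d==0]=np.nan
    return W
E
python3 - <<'E'
from h import *
for n in('top','side'):
    c=cap(n);cv2.imwrite(f'pics/{n}0.png',c['pixels'][:,:,::-1])
    print(n,np.round(c['mtx'],1).tolist(),c['k1'],np.round(c['cam_to_world'],3).tolist())
    W=cloud(c);print(np.nanmin(W,(0,1)),np.nanmax(W,(0,1)))
print(robot.state())
E
```

```text
pics
top [[423.6, 0.0, 320.4], [0.0, 423.6, 201.1], [0.0, 0.0, 1.0]] 0.00025265922663282554 [[-0.014, 0.993, -0.113, 454.434], [-1.0, -0.014, 0.006, 22.512], [0.004, 0.113, 0.994, 1165.108], [0.0, 0.0, 0.0, 1.0]]
[   52.81347921 -1547.41255823  -771.3509129 ] [1672.06227725 1541.13447659  393.90088597]
side [[462.8, 0.0, 313.1], [0.0, 462.8, 199.8], [0.0, 0.0, 1.0]] -0.01590800116332562 [[0.892, 0.337, -0.302, 250.466], [-0.452, 0.637, -0.624, -666.858], [-0.018, 0.693, 0.721, 886.787], [0.0, 0.0, 0.0, 1.0]]
[-150.13376599 -645.18202475 -776.55708544] [2062.10961612 2129.55157487  752.69105676]
{'time_s': 0.1, 'joints': array([-1.20597014e+00,  4.23778270e-01,  1.63058496e+00, -2.74033754e-06,
        1.08858850e+00, -1.89914340e-02]), 'joint_vel': array([ 0.00093523, -0.00067026, -0.00093838, -0.00222923, -0.00105244,
       -0.00116965]), 'effort': array([ 6.42833802e-04, -5.45617318e+01, -2.74325645e+01,  6.45607291e-02,
        1.87977607e-02, -4.55013401e-05]), 'position': array([ 233.89373226, -579.0597702 ,  221.98202093]), 'tool_rot': array([-6.69195860e-04,  9.81641603e-01,  1.90733588e-01, -1.18114740e-04]), 'ft_force': array([-0.87749747,  0.0917773 , -0.26763407]), 'moment': array([-0.00682121, -0.02957807,  0.01547107]), 'grasp_force': 0.0, 'opening': 0.9997390254355263}
```

View pics/top0.png

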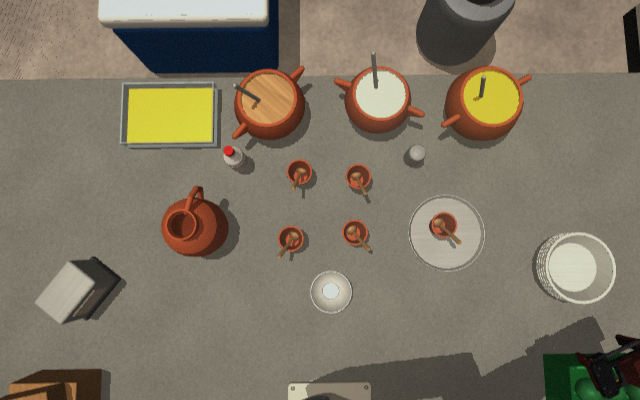

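View pics/side0.png

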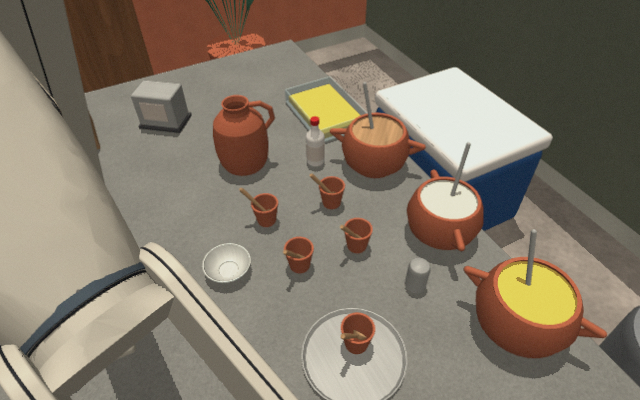

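The top view shows five cups at about (300,172), (358,178), (291,239), (356,233) and, on the tray, (444,225). All five hold spoons. The jug neck is at (182,226), the syrup at (233,157) and the shaker at (417,153). The side view agrees.

```bash
cat > meas.py <<'E'
from h import *
from scipy.optimize import least_squares
from scipy.spatial.transform import Rotation as R
seed=lambda c,uv:world(c,uv,z=66)[0]
def hsv(c): return cv2.cvtColor(np.ascontiguousarray(c['pixels']),cv2.COLOR_RGB2HSV_FULL)
def circ(P,r=None):
    if r: f=lambda q:np.hypot(*(P[:,:2]-q[:2]).T)-r;q0=P[:,:2].mean(0)
    else: f=lambda q:np.hypot(*(P[:,:2]-q[:2]).T)-q[2];q0=np.r_[P[:,:2].mean(0),32]
    return least_squares(f,q0,loss='soft_l1',f_scale=2).x
def pts(c,p,rad,z0,z1):
    W=cloud(c);m=(np.hypot(W[...,0]-p[0],W[...,1]-p[1])<rad)&(W[...,2]>z0)&(W[...,2]<z1)
    return W[m],m
def jug(c,p=None):
    p=world(c,(182,226),z=205)[0] if p is None else p
    P,m=pts(c,p,75,197,214);return circ(P),len(P),np.median(P[:,2])
E
python3 - <<'E'
from meas import *
t,s=[dict(np.load(f'/tmp/{n}.npz')) for n in('top','side')]
for k,uv in dict(b=(300,172),c=(358,178),d=(291,239),e=(356,233),a=(444,225)).items():
    p=seed(t,uv);z0=4*(k=='a')
    for n,c in(('top',t),('side',s)):
        P,m=pts(c,p,48,z0+61,z0+70);H=hsv(c)[m]
        red=H[:,0]<14
        print(k,n,'seed',p.round(),'rim',len(P),circ(P[red]).round(1),circ(P[red],31.5).round(1),'hues',np.percentile(H[:,0],[5,50,95]))
        Q,m=pts(c,p,90,z0+76,z0+130)
        if len(Q)>4:
            o=c['cam_to_world'][:3,3];d=Q-o;d/=np.linalg.norm(d,axis=1)[:,None];Q=Q+d*4.3
            g=Q.mean(0);v=np.linalg.svd(Q-g)[2][0];v*=np.sign(v[2])
            T=(Q-g)@v
            print('   spoon',len(Q),g.round(1),'ax',v.round(3),'tilt',np.arccos(v[2]).round(2),'top',Q[np.argmax(Q[:,2])].round(),'az',np.arctan2(v[1],v[0]).round(2),'t',T.min().round(),T.max().round(),hsv(c)[m][:,0].mean().round())
for n,c in(('top',t),('side',s)):
    print(n,'jug',jug(c,world(t,(182,226),z=205)[0]))
    print('syrup',[pts(c,world(t,(233,157),z=140)[0],30,120,165)[0].mean(0).round()],'shaker',[pts(c,world(t,(417,153),z=80)[0],30,70,90)[0].mean(0).round()])
    print('tray floor z',np.nanmedian(pts(c,world(t,(444,225),z=4)[0],90,-5,12)[0][:,2]))
E
```

```text
b top seed [657.  69.  66.] rim 150 [658.2  71.8  30.8] [658.   71.9] hues [10. 11. 15.]
   spoon 42 [619.5  82.7  95.6] ax [-0.58   0.158  0.799] tilt 0.65 top [606.  88. 112.] az 2.88 t -26.0 22.0 21.0
b side seed [657.  69.  66.] rim 161 [659.3  69.2  31. ] [659.2  69.3] hues [11. 12. 19.]
   spoon 64 [620.5  81.6  94.1] ax [-0.543  0.186  0.819] tilt 0.61 top [613.  85. 114.] az 2.81 t -25.0 22.0 22.0
c top seed [639. -83.  66.] rim 147 [643.9 -83.1  30.8] [643.7 -83.1] hues [10. 11. 15.]
   spoon 43 [604.5 -91.9  95.5] ax [-0.6   -0.139  0.788] tilt 0.66 top [595. -95. 115.] az -2.91 t -28.0 21.0 22.0
c side seed [639. -83.  66.] rim 182 [644.8 -85.8  30.9] [644.7 -85.6] hues [11. 12. 16.]
   spoon 52 [604.8 -95.   96.2] ax [-0.579 -0.072  0.812] tilt 0.62 top [ 595. -100.  112.] az -3.02 t -30.0 19.0 21.0
d top seed [482.  94.  66.] rim 158 [483.4  95.3  30.9] [483.3  95.4] hues [10.85 12.   17.15]
   spoon 54 [447.6 115.5  94.7] ax [-0.51   0.293  0.808] tilt 0.63 top [440. 120. 118.] az 2.62 t -25.0 24.0 22.0
d side seed [482.  94.  66.] rim 169 [484.3  92.6  30.9] [484.2  92
[... 703 characters left out ...]
-0.286  0.8  ] tilt 0.64 top [ 467. -327.  114.] az -2.64 t -26.0 21.0 22.0
a side seed [ 513. -304.   66.] rim 277 [ 513.7 -305.2   31. ] [ 513.6 -305.2] hues [11.  12.  16.2]
   spoon 64 [ 476.4 -323.7  102.3] ax [-0.569 -0.194  0.799] tilt 0.64 top [ 469. -324.  115.] az -2.81 t -30.0 16.0 21.0
top jug (array([515.23386536, 333.84734329,  32.66887205]), 317, np.float64(202.99841958207605))
syrup [array([696., 239., 146.])] shaker [array([ 703., -239.,   76.])]
tray floor z 3.3020982091959468
side jug (array([516.8988994 , 331.76047852,  32.91367748]), 221, np.float64(201.5324804841399))
syrup [array([697., 235., 140.])] shaker [array([ 701., -245.,   77.])]
tray floor z 3.4917176643130006
```

```bash
cat > plan.py <<'E'
from meas import *
SP=dict(a=((476.3,-321.7,98.5),-2.70),b=((620,82,95),2.85),c=((604.6,-93.5,96),-2.95),d=((448.6,115,94),2.62),e=((463.2,-95,96),-2.60))
CUP=dict(a=(513.2,-303.6),b=(658.6,70.5),c=(644.3,-84.5),d=(483.8,94),e=(497.5,-72.2))
def Rt(yaw,z=(0,0,-1)):   # tool z, and tool y horizontal near heading yaw
    z=np.array(z,float)/np.linalg.norm(z);y=np.array([np.cos(yaw),np.sin(yaw),0]);y-=z*(y@z);y/=np.linalg.norm(y)
    return R.from_matrix(np.c_[np.cross(y,z),y,z])
def near(yaw,p):          # equivalent heading within 90 deg of radial
    b=np.arctan2(p[1],p[0]);return b+(yaw-b+np.pi/2)%np.pi-np.pi/2
def spoon(k,back=0,tilt=.6):
    g,az=SP[k];ax=np.array([np.sin(tilt)*np.cos(az),np.sin(tilt)*np.sin(az),np.cos(tilt)])
    return np.array(g)-11*ax+back*ax, Rt(near(az+np.pi/2,g),-ax)
def rot():
    q=robot.state()['tool_rot'];return R.from_quat([q[1],q[2],q[3],q[0]])
def plan(*way,vmax=60.,wmax=.18):
    s=robot.state();p,r=np.array(s['position']),rot()
    print('t',round(s['time_s'],1),'at',p.round(1),'j',np.round(s['joints'],2))
    for P,Q in way:
        d=np.array(P)-p;w=(Q*r.inv()).as_rotvec()
        n=int(max(1,np.ceil(max(np.linalg.norm(d)/vmax,np.linalg.norm(w)/wmax))))
        print(n,'x',(d/n/10).round(2).tolist(),(w/n).round(3).tolist(),' total',(d/10).round(2).tolist(),w.round(3).tolist(),'->',np.round(P,1))
        p,r=np.array(P),Q
E
python3 - <<'E'
from plan import *
plan(spoon('a',70),spoon('a'))
E
```

```text
t 0.1 at [ 233.9 -579.1  222. ] j [-1.21  0.42  1.63 -0.    1.09 -0.02]
6 x [3.54, 4.05, -1.25] [0.04, -0.092, 0.009]  total [21.23, 24.31, -7.48] [0.239, -0.55, 0.056] -> [ 446.2 -335.9  147.2]
2 x [1.79, 0.84, -2.89] [0.0, 0.0, 0.0]  total [3.57, 1.69, -5.78] [0.0, 0.0, 0.0] -> [ 481.9 -319.    89.4]
```

```bash
python3 -m inch '[{"xyz":[4.25,4.86,-1.5],"rotation":[0.048,-0.11,0.011]},{"xyz":[4.25,4.86,-1.5],"rotation":[0.048,-0.11,0.011]},{"xyz":[4.25,4.86,-1.5],"rotation":[0.048,-0.11,0.011]},{"xyz":[4.25,4.86,-1.5],"rotation":[0.048,-0.11,0.011]},{"xyz":[4.25,4.86,-1.5],"rotation":[0.048,-0.11,0.011]}]' 0.4
python3 -m inch '[{"xyz":[0,0,0],"rotation":[0,0,0]},{"xyz":[0,0,0],"rotation":[0,0,0]},{"xyz":[0,0,0],"rotation":[0,0,0]},{"xyz":[0,0,0],"rotation":[0,0,0]},{"xyz":[0,0,0],"rotation":[0,0,0]}]'
python3 - <<'E'
from plan import *
plan(spoon('a'))
plan(spoon('a',70))
E
```

```text
time_s: 0.72
position: [435.4, -349.2, 151.8]
tool_rot: [-0.064, 0.932, 0.208, 0.29]
ft_force: [0.1, 0.6, -0.1]
opening: 0.601
grasp_force: 0.0
time_s: 1.35
position: [434.4, -351.0, 152.3]
tool_rot: [-0.064, 0.932, 0.209, 0.289]
ft_force: [0.2, -0.3, -0.5]
opening: 0.595
grasp_force: 0.0
t 1.4 at [ 434.4 -351.   152.3] j [-1.02  0.44  1.97  0.84  0.85 -0.5 ]
2 x [2.38, 1.6, -3.15] [0.001, 0.0, 0.001]  total [4.76, 3.2, -6.29] [0.001, 0.0, 0.002] -> [ 481.9 -319.    89.4]
t 1.4 at [ 434.4 -351.   152.3] j [-1.02  0.44  1.97  0.84  0.85 -0.5 ]
1 x [1.18, 1.51, -0.51] [0.001, 0.0, 0.002]  total [1.18, 1.51, -0.51] [0.001, 0.0, 0.002] -> [ 446.2 -335.9  147.2]
```

```bash
python3 -m inch '[{"xyz":[1.18,1.5,-0.5],"rotation":[0.001,0,0.002]},{"xyz":[0.9,0.42,-1.45],"rotation":[0,0,0]},{"xyz":[0.9,0.42,-1.45],"rotation":[0,0,0]},{"xyz":[0.9,0.42,-1.45],"rotation":[0,0,0]},{"xyz":[0.88,0.43,-1.43],"rotation":[0,0,0]}]'
python3 - <<'E'
from plan import *
plan(spoon('a'))
c=cap('side');cv2.imwrite('pics/s1.png',cv2.resize(c['pixels'][220:400,240:500,::-1],None,fx=3,fy=3))
E
```

```text
time_s: 1.98
position: [482.6, -318.0, 87.7]
tool_rot: [-0.065, 0.932, 0.209, 0.288]
ft_force: [-0.1, -0.3, 0.3]
opening: 0.6
grasp_force: 0.0
t 2.0 at [ 482.6 -318.    87.7] j [-0.9   0.57  1.98  0.99  0.72 -0.59]
1 x [-0.07, -0.11, 0.17] [-0.001, -0.0, -0.001]  total [-0.07, -0.11, 0.17] [-0.001, -0.0, -0.001] -> [ 481.9 -319.    89.4]
```

View pics/s1.png

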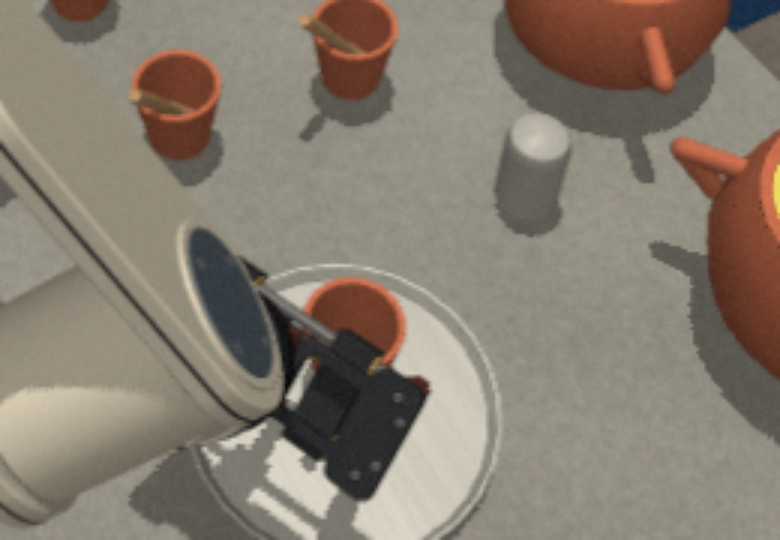

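The gripper sits over the near rim of the tray cup at about (350,330), where the handle is, so I'll close.

```bash
python3 -m inch '[{"xyz":[-0.07,-0.1,0.17],"rotation":[0,0,0]},{"xyz":[0,0,0],"rotation":[0,0,0]},{"xyz":[0,0,0],"rotation":[0,0,0]},{"xyz":[0,0,0],"rotation":[0,0,0]},{"xyz":[0,0,0],"rotation":[0,0,0]}]' 1
python3 -m inch '[{"xyz":[0,0,1],"rotation":[0,0,0]},{"xyz":[0,0,3.5],"rotation":[0,0,0]},{"xyz":[0,0,4],"rotation":[0,0,0]},{"xyz":[0,0,4.5],"rotation":[0,0,0]},{"xyz":[0,0,4.5],"rotation":[0,0,0]}]'
python3 - <<'E'
from plan import *
yaw=near(SP['a'][1]+np.pi/2,(516,333))
plan(([430,0,315],rot()),([516,333,322],Rt(yaw)),([516,333,222],Rt(yaw)))
plan(([430,0,315],Rt(0)),([516,333,322],Rt(0.5)),([516,333,222],Rt(0.5)))
c=cap('top');cv2.imwrite('pics/t1.png',cv2.resize(c['pixels'][130:330,300:560,::-1],None,fx=3,fy=3))
E
```

```text
time_s: 2.65
position: [481.3, -319.7, 91.1]
tool_rot: [-0.065, 0.932, 0.209, 0.289]
ft_force: [-0.0, -0.8, 0.8]
opening: 0.118
grasp_force: 30.0
time_s: 3.28
position: [481.0, -319.2, 267.8]
tool_rot: [-0.065, 0.932, 0.209, 0.288]
ft_force: [0.7, -0.7, -0.7]
opening: 0.116
grasp_force: 30.0
t 3.3 at [ 481.  -319.2  267.8] j [-0.91  0.27  1.89  0.73  0.98 -0.19]
6 x [-0.85, 5.32, 0.79] [0.0, 0.0, 0.0]  total [-5.1, 31.92, 4.72] [0.0, 0.0, 0.0] -> [430   0 315]
18 x [0.48, 1.85, 0.04] [-0.047, -0.022, 0.167]  total [8.6, 33.3, 0.7] [-0.839, -0.397, 3.001] -> [516 333 322]
2 x [0.0, 0.0, -5.0] [0.0, 0.0, 0.0]  total [0.0, 0.0, -10.0] [0.0, 0.0, 0.0] -> [516 333 222]
t 3.3 at [ 481.  -319.2  267.8] j [-0.91  0.27  1.89  0.73  0.98 -0.19]
8 x [-0.64, 3.99, 0.59] [-0.067, 0.042, 0.137]  total [-5.1, 31.92, 4.72] [-0.534, 0.338, 1.093] -> [430   0 315]
6 x [1.43, 5.55, 0.12] [0.0, 0.0, 0.083]  total [8.6, 33.3, 0.7] [0.0, 0.0, 0.5] -> [516 333 322]
2 x [0.0, 0.0, -5.0] [0.0, 0.0, 0.0]  total [0.0, 0.0, -10.0] [0.0, 0.0, 0.0] -> [516 333 222]
```

View pics/t1.png

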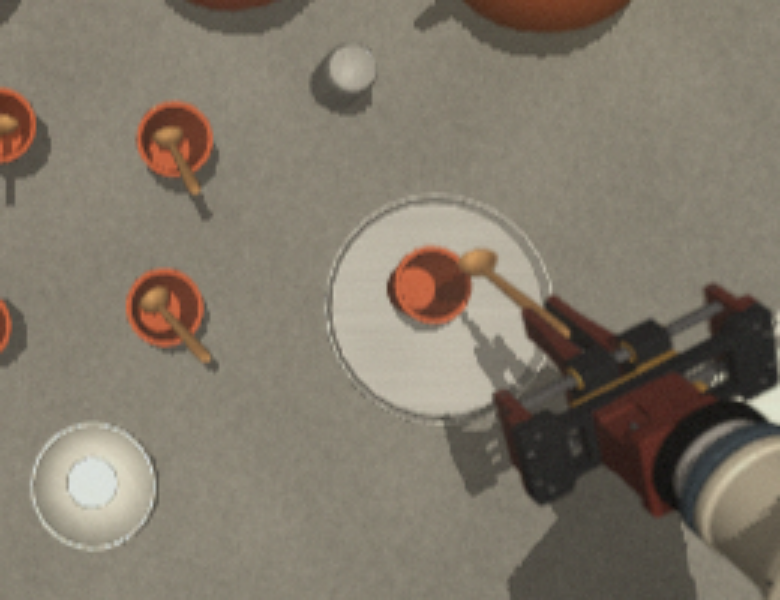

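Spoon a is held in line with the fingers, with its bowl at (480,262) clear of the now empty cup at (432,285). Next I carry it to the jug.

```bash
python3 -m inch '[{"xyz":[0.23,4.35,0.36],"rotation":[-0.0356,0.0225,0.073]},{"xyz":[0.23,4.35,0.36],"rotation":[-0.0356,0.0225,0.073]},{"xyz":[0.23,4.35,0.36],"rotation":[-0.0356,0.0225,0.073]},{"xyz":[0.23,4.35,0.36],"rotation":[-0.0356,0.0225,0.073]},{"xyz":[0.23,4.35,0.36],"rotation":[-0.0356,0.0225,0.073]}]'
python3 -m inch '[{"xyz":[0.23,4.35,0.36],"rotation":[-0.0356,0.0225,0.073]},{"xyz":[0.23,4.35,0.36],"rotation":[-0.0356,0.0225,0.073]},{"xyz":[0.23,4.35,0.36],"rotation":[-0.0356,0.0225,0.073]},{"xyz":[0.23,4.35,0.36],"rotation":[-0.0356,0.0225,0.073]},{"xyz":[0.23,4.35,0.36],"rotation":[-0.0356,0.0225,0.073]}]'
python3 - <<'E'
from plan import *
for n in('top','side'):
    c=cap(n);print(n,jug(c,np.array([516,333,205])))
plan(([516,333,322],Rt(0)))
E
```

```text
time_s: 3.95
position: [492.5, -100.7, 284.4]
tool_rot: [-0.045, 0.895, 0.397, 0.199]
ft_force: [1.2, -0.2, -0.1]
opening: 0.12
grasp_force: 30.0
time_s: 4.58
position: [504.0, 116.9, 302.6]
tool_rot: [-0.023, 0.818, 0.565, 0.102]
ft_force: [-0.0, 0.1, -0.1]
opening: 0.117
grasp_force: 30.0
top (array([515.3647541 , 333.79669359,  32.75082188]), 323, np.float64(202.92175479621255))
side (array([515.96331345, 332.28586764,  32.51663738]), 133, np.float64(201.92291522210382))
t 4.7 at [504.8 119.1 303. ] j [0.13 0.1  1.89 0.16 1.   0.41]
4 x [0.28, 5.35, 0.48] [-0.045, 0.028, 0.089]  total [1.12, 21.39, 1.9] [-0.18, 0.113, 0.357] -> [516 333 322]
```

```bash
python3 -m inch '[{"xyz":[0.22,4.28,0.38],"rotation":[-0.036,0.0226,0.0714]},{"xyz":[0.22,4.28,0.38],"rotation":[-0.036,0.0226,0.0714]},{"xyz":[0.22,4.28,0.38],"rotation":[-0.036,0.0226,0.0714]},{"xyz":[0.22,4.28,0.38],"rotation":[-0.036,0.0226,0.0714]},{"xyz":[0.22,4.28,0.38],"rotation":[-0.036,0.0226,0.0714]}]'
python3 - <<'E'
from plan import *
plan(([515.8,333,322],Rt(0)))
c=cap('side');cv2.imwrite('pics/s2.png',cv2.resize(c['pixels'][20:200,130:390,::-1],None,fx=3,fy=3))
E
```

```text
time_s: 5.3
position: [515.4, 329.7, 321.2]
tool_rot: [0.001, 0.709, 0.705, -0.001]
ft_force: [0.1, 0.0, 0.7]
opening: 0.116
grasp_force: 30.0
t 5.3 at [515.4 329.7 321.2] j [ 0.55  0.31  1.56 -0.    1.27  0.56]
1 x [0.04, 0.33, 0.08] [0.003, -0.001, 0.005]  total [0.04, 0.33, 0.08] [0.003, -0.001, 0.005] -> [515.8 333.  322. ]
```

View pics/s2.png

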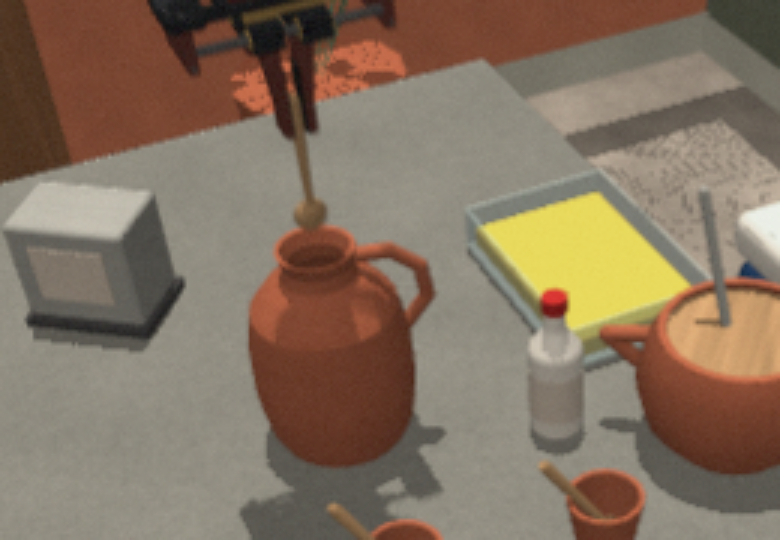

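The spoon hangs nearly vertical over the jug neck, with the bowl centre at (310,214) and the tip at about (312,228) in the crop.

Run:
```python
from plan import *
c=dict(np.load('/tmp/side.npz'))
for uv,z in(((130+310/3,20+214/3),244),((130+297/3,20+133/3),320)): print(world(c,uv,z=z))
```

```text
[[513.16722042 320.20825761 244.        ]]
[[512.93382909 318.43707667 320.        ]]
```

```bash
cat >> plan.py <<'E'
def held():   # points of the spoon hanging below the tool, side view
    s=robot.state()['position'];c=cap('side');H=hsv(c);W=cloud(c)
    m=(np.hypot(W[...,0]-s[0],W[...,1]-s[1])<45)&(W[...,2]>212)&(W[...,2]<s[2]-8)&(H[...,0]>14)&(H[...,0]<35)&(H[...,1]>60)
    P=W[m];o=c['cam_to_world'][:3,3];d=P-o;P=P+4*d/np.linalg.norm(d,axis=1)[:,None]
    for z in range(210,320,20):
        Q=P[(P[:,2]>=z)&(P[:,2]<z+20)]
        if len(Q):print('held z',z,len(Q),(Q.mean(0)[:2]-s[:2]).round(1),'off TCP')
    if len(P):print('lowest',P[:,2].min().round())
E
python3 -c "
from plan import *
held()"
```

```text
held z 210 2 [ 3.2 -0.7] off TCP
held z 230 72 [-1.2 -0.9] off TCP
held z 250 26 [-0.1  0.4] off TCP
held z 270 22 [-0.4 -2.4] off TCP
held z 290 26 [-0.8 -2.4] off TCP
held z 310 2 [-0.1 -0.5] off TCP
lowest 229.0
```

```bash
python3 -m inch '[{"xyz":[0.05,0.35,0],"rotation":[0.003,0,0.005]},{"xyz":[0,0,-2.5],"rotation":[0,0,0]},{"xyz":[0,0,-2.6],"rotation":[0,0,0]},{"xyz":[0,0,-2.6],"rotation":[0,0,0]},{"xyz":[0,0,-2.6],"rotation":[0,0,0]}]'
python3 -m inch '[{"xyz":[0,0,0],"rotation":[0,0,0]},{"xyz":[0,0,0],"rotation":[0,0,0]},{"xyz":[0,0,0],"rotation":[0,0,0]},{"xyz":[0,0,0],"rotation":[0,0,0]},{"xyz":[0,0,1],"rotation":[0,0,0]}]' 0.4
python3 - <<'E'
from plan import *
p,r=spoon('d',70)
plan((p,r),spoon('d'))
plan(([516,333,320],rot()),(p,r),spoon('d'))
E
```

```text
time_s: 6.02
position: [515.9, 330.9, 217.3]
tool_rot: [-0.001, 0.708, 0.706, 0.001]
ft_force: [0.5, -0.5, 0.0]
opening: 0.119
grasp_force: 30.0
time_s: 6.65
position: [515.5, 332.9, 228.0]
tool_rot: [-0.001, 0.707, 0.707, 0.0]
ft_force: [0.2, -0.2, 0.2]
opening: 0.591
grasp_force: 0.0
t 6.7 at [515.5 332.9 228. ] j [0.55 0.4  1.65 0.   1.09 0.55]
7 x [-1.37, -2.88, -1.22] [-0.078, -0.045, 0.145]  total [-9.58, -20.13, -8.53] [-0.544, -0.316, 1.017] -> [419.7 131.6 142.7]
2 x [1.71, -0.98, -2.89] [0.0, 0.0, 0.0]  total [3.43, -1.97, -5.78] [0.0, 0.0, 0.0] -> [454.  111.9  84.9]
t 6.7 at [515.5 332.9 228. ] j [0.55 0.4  1.65 0.   1.09 0.55]
2 x [0.03, 0.01, 4.6] [0.0, 0.0, 0.0]  total [0.05, 0.01, 9.2] [0.0, 0.0, 0.0] -> [516 333 320]
7 x [-1.38, -2.88, -2.53] [-0.078, -0.045, 0.145]  total [-9.63, -20.14, -17.73] [-0.544, -0.316, 1.017] -> [419.7 131.6 142.7]
2 x [1.71, -0.98, -2.89] [0.0, 0.0, 0.0]  total [3.43, -1.97, -5.78] [0.0, 0.0, 0.0] -> [454.  111.9  84.9]
```

```bash
python3 -m inch '[{"xyz":[0,0,3],"rotation":[0,0,0]},{"xyz":[-1.06,-2.24,-1.28],"rotation":[-0.0604,-0.0351,0.113]},{"xyz":[-1.06,-2.24,-1.28],"rotation":[-0.0604,-0.0351,0.113]},{"xyz":[-1.06,-2.24,-1.28],"rotation":[-0.0604,-0.0351,0.113]},{"xyz":[-1.06,-2.24,-1.28],"rotation":[-0.0604,-0.0351,0.113]}]'
python3 -m inch '[{"xyz":[-1.06,-2.24,-1.28],"rotation":[-0.0604,-0.0351,0.113]},{"xyz":[-1.06,-2.24,-1.28],"rotation":[-0.0604,-0.0351,0.113]},{"xyz":[-1.06,-2.24,-1.28],"rotation":[-0.0604,-0.0351,0.113]},{"xyz":[-1.06,-2.24,-1.28],"rotation":[-0.0604,-0.0351,0.113]},{"xyz":[-1.06,-2.24,-1.28],"rotation":[-0.0604,-0.0351,0.113]}]'
python3 - <<'E'
from plan import *
plan(spoon('d',70),spoon('d'))
E
```

```text
time_s: 7.28
position: [473.6, 243.2, 207.3]
tool_rot: [0.134, 0.523, 0.841, -0.034]
ft_force: [0.4, -0.1, -0.3]
opening: 0.597
grasp_force: 0.0
time_s: 7.9
position: [420.9, 131.7, 143.4]
tool_rot: [0.287, 0.245, 0.923, -0.075]
ft_force: [1.0, -0.8, 0.5]
opening: 0.601
grasp_force: 0.0
t 7.9 at [420.9 131.7 143.4] j [ 0.65  0.29  2.31 -1.14  0.61  0.58]
1 x [-0.12, -0.01, -0.07] [-0.001, 0.003, -0.004]  total [-0.12, -0.01, -0.07] [-0.001, 0.003, -0.004] -> [419.7 131.6 142.7]
2 x [1.71, -0.98, -2.89] [0.0, 0.0, 0.0]  total [3.43, -1.97, -5.78] [0.0, 0.0, 0.0] -> [454.  111.9  84.9]
```

```bash
python3 -m inch '[{"xyz":[-0.12,0,-0.07],"rotation":[-0.001,0.003,-0.004]},{"xyz":[0.86,-0.49,-1.45],"rotation":[0,0,0]},{"xyz":[0.86,-0.49,-1.45],"rotation":[0,0,0]},{"xyz":[0.86,-0.49,-1.45],"rotation":[0,0,0]},{"xyz":[0.86,-0.49,-1.45],"rotation":[0,0,0]}]'
python3 -m inch '[{"xyz":[0,0,0],"rotation":[0,0,0]},{"xyz":[0,0,0],"rotation":[0,0,0]},{"xyz":[0,0,0],"rotation":[0,0,0]},{"xyz":[0,0,0],"rotation":[0,0,0]},{"xyz":[0,0,0],"rotation":[0,0,0]}]' 1
python3 -m inch '[{"xyz":[0,0,1],"rotation":[0,0,0]},{"xyz":[0,0,3.5],"rotation":[0,0,0]},{"xyz":[0,0,4],"rotation":[0,0,0]},{"xyz":[0,0,4.5],"rotation":[0,0,0]},{"xyz":[0,0,4.5],"rotation":[0,0,0]}]'
python3 - <<'E'
from plan import *
for n in('top','side'):
    c=cap(n);print(n,jug(c,np.array([516,333,205])))
plan(([515.8,333,325],Rt(0)))
plan(([515.8,333,325],Rt(0.4)))
E
```

```text
time_s: 8.52
position: [457.0, 118.9, 94.4]
tool_rot: [0.277, 0.252, 0.924, -0.08]
ft_force: [0.2, -0.3, 0.3]
opening: 0.599
grasp_force: 0.0
time_s: 9.15
position: [454.6, 117.9, 94.0]
tool_rot: [0.277, 0.25, 0.924, -0.081]
ft_force: [-1.2, 0.5, 2.5]
opening: 0.117
grasp_force: 30.0
time_s: 9.78
position: [454.2, 117.8, 270.2]
tool_rot: [0.276, 0.25, 0.924, -0.081]
ft_force: [0.4, 0.4, 0.1]
opening: 0.118
grasp_force: 30.0
top (array([515.30184477, 333.767945  ,  32.67652354]), 317, np.float64(202.77947244035192))
side (array([516.94369052, 331.81583241,  32.78837741]), 184, np.float64(201.61882283386745))
t 9.9 at [456.7 119.2 273.5] j [ 0.56  0.04  2.15 -0.75  0.81  0.01]
7 x [0.84, 3.05, 0.74] [0.077, 0.043, -0.144]  total [5.91, 21.38, 5.15] [0.537, 0.302, -1.008] -> [515.8 333.  325. ]
t 9.9 at [456.7 119.2 273.5] j [ 0.56  0.04  2.15 -0.75  0.81  0.01]
5 x [1.18, 4.28, 1.03] [0.091, 0.078, -0.124]  total [5.91, 21.38, 5.15] [0.453, 0.392, -0.621] -> [515.8 333.  325. ]
```

```bash
python3 -m inch '[{"xyz":[0.59,1.8,1],"rotation":[0.0537,0.0302,-0.1008]},{"xyz":[0.59,2.14,1],"rotation":[0.0537,0.0302,-0.1008]},{"xyz":[0.59,2.14,1],"rotation":[0.0537,0.0302,-0.1008]},{"xyz":[0.59,2.14,1],"rotation":[0.0537,0.0302,-0.1008]},{"xyz":[0.59,2.14,1],"rotation":[0.0537,0.0302,-0.1008]}]'
python3 -m inch '[{"xyz":[0.59,2.14,0.2],"rotation":[0.0537,0.0302,-0.1008]},{"xyz":[0.59,2.14,0],"rotation":[0.0537,0.0302,-0.1008]},{"xyz":[0.59,2.2,0],"rotation":[0.0537,0.0302,-0.1008]},{"xyz":[0.59,2.25,0],"rotation":[0.0537,0.0302,-0.1008]},{"xyz":[0.59,2.25,0],"rotation":[0.0537,0.0302,-0.1008]}]'
python3 - <<'E'
from plan import *
held()
plan(([515.8,333,325],Rt(0)))
E
```

```text
time_s: 10.5
position: [484.0, 221.9, 317.9]
tool_rot: [0.142, 0.501, 0.853, -0.043]
ft_force: [1.1, 1.1, -0.8]
opening: 0.119
grasp_force: 30.0
time_s: 11.12
position: [513.7, 331.6, 319.3]
tool_rot: [-0.005, 0.707, 0.707, -0.002]
ft_force: [0.1, 0.4, -0.8]
opening: 0.112
grasp_force: 30.0
held z 210 52 [0.9 5.2] off TCP
held z 230 39 [-0.2  5.1] off TCP
held z 250 15 [-0.7  3.6] off TCP
held z 270 25 [-1.1  1.9] off TCP
held z 290 28 [-0.9  1.3] off TCP
lowest 218.0
t 11.2 at [514.7 333.1 319.3] j [0.55 0.32 1.56 0.01 1.27 0.55]
1 x [0.11, -0.01, 0.57] [-0.007, -0.009, 0.004]  total [0.11, -0.01, 0.57] [-0.007, -0.009, 0.004] -> [515.8 333.  325. ]
```

```bash
python3 -m inch '[{"xyz":[0.11,-0.35,0],"rotation":[-0.007,-0.009,0.004]},{"xyz":[0,0,-2.5],"rotation":[0,0,0]},{"xyz":[0,0,-2.5],"rotation":[0,0,0]},{"xyz":[0,0,-2.5],"rotation":[0,0,0]},{"xyz":[0,0,-2.5],"rotation":[0,0,0]}]'
python3 -m inch '[{"xyz":[0,0,0],"rotation":[0,0,0]},{"xyz":[0,0,0],"rotation":[0,0,0]},{"xyz":[0,0,0],"rotation":[0,0,0]},{"xyz":[0,0,2],"rotation":[0,0,0]},{"xyz":[0,0,3],"rotation":[0,0,0]}]' 0.4
python3 - <<'E'
from plan import *
plan(spoon('b',70),spoon('b'))
plan(spoon('e',70),spoon('e'))
E
```

```text
time_s: 11.8
position: [514.0, 326.6, 219.7]
tool_rot: [0.003, 0.703, 0.711, -0.001]
ft_force: [0.1, 0.8, -0.9]
opening: 0.12
grasp_force: 30.0
time_s: 12.42
position: [514.7, 327.5, 271.6]
tool_rot: [0.002, 0.704, 0.71, -0.0]
ft_force: [0.2, 0.6, -0.0]
opening: 0.594
grasp_force: 0.0
t 12.4 at [514.7 327.5 271.6] j [ 0.55  0.35  1.62 -0.    1.17  0.54]
8 x [0.92, -2.95, -1.6] [-0.064, -0.048, 0.154]  total [7.34, -23.59, -12.79] [-0.512, -0.381, 1.23] -> [588.1  91.6 143.7]
2 x [1.89, -0.57, -2.89] [0.0, 0.0, 0.0]  total [3.79, -1.14, -5.78] [0.0, 0.0, 0.0] -> [625.9  80.2  85.9]
t 12.4 at [514.7 327.5 271.6] j [ 0.55  0.35  1.62 -0.    1.17  0.54]
8 x [-1.0, -5.5, -1.59] [0.069, -0.038, -0.126]  total [-8.0, -43.97, -12.69] [0.551, -0.306, -1.004] -> [ 434.7 -112.2  144.7]
2 x [1.69, 1.02, -2.89] [0.0, 0.0, 0.0]  total [3.39, 2.04, -5.78] [0.0, 0.0, 0.0] -> [468.5 -91.8  86.9]
```

```bash
python3 -m inch '[{"xyz":[0.73,-2.36,-0.8],"rotation":[-0.0512,-0.0381,0.123]},{"xyz":[0.73,-2.36,-1],"rotation":[-0.0512,-0.0381,0.123]},{"xyz":[0.73,-2.36,-1.4],"rotation":[-0.0512,-0.0381,0.123]},{"xyz":[0.73,-2.36,-1.4],"rotation":[-0.0512,-0.0381,0.123]},{"xyz":[0.73,-2.36,-1.4],"rotation":[-0.0512,-0.0381,0.123]}]'
python3 -m inch '[{"xyz":[0.74,-2.36,-1.4],"rotation":[-0.0512,-0.0381,0.123]},{"xyz":[0.74,-2.36,-1.4],"rotation":[-0.0512,-0.0381,0.123]},{"xyz":[0.74,-2.36,-1.4],"rotation":[-0.0512,-0.0381,0.123]},{"xyz":[0.74,-2.36,-1.3],"rotation":[-0.0512,-0.0381,0.123]},{"xyz":[0.74,-2.36,-1.3],"rotation":[-0.0512,-0.0381,0.123]}]'
python3 - <<'E'
from plan import *
plan(spoon('b',70),spoon('b'))
E
```

```text
time_s: 13.05
position: [552.2, 209.4, 211.7]
tool_rot: [0.158, 0.446, 0.881, -0.022]
ft_force: [-0.2, 0.5, -1.0]
opening: 0.602
grasp_force: 0.0
time_s: 13.68
position: [589.2, 92.6, 144.6]
tool_rot: [0.293, 0.14, 0.945, -0.042]
ft_force: [1.5, -0.9, 0.5]
opening: 0.599
grasp_force: 0.0
t 13.7 at [589.2  92.6 144.6] j [ 0.3   0.39  2.1  -1.2   0.35  0.12]
1 x [-0.11, -0.1, -0.09] [-0.002, 0.002, 0.002]  total [-0.11, -0.1, -0.09] [-0.002, 0.002, 0.002] -> [588.1  91.6 143.7]
2 x [1.89, -0.57, -2.89] [0.0, 0.0, 0.0]  total [3.79, -1.14, -5.78] [0.0, 0.0, 0.0] -> [625.9  80.2  85.9]
```

```bash
python3 -m inch '[{"xyz":[0.37,-0.22,-0.8],"rotation":[-0.002,0.002,0.002]},{"xyz":[0.46,-0.14,-0.72],"rotation":[0,0,0]},{"xyz":[0.46,-0.14,-0.72],"rotation":[0,0,0]},{"xyz":[0.46,-0.14,-0.72],"rotation":[0,0,0]},{"xyz":[0.46,-0.14,-0.72],"rotation":[0,0,0]}]'
python3 -m inch '[{"xyz":[0.47,-0.14,-0.72],"rotation":[0,0,0]},{"xyz":[0.47,-0.14,-0.72],"rotation":[0,0,0]},{"xyz":[0.47,-0.14,-0.72],"rotation":[0,0,0]},{"xyz":[0,0,0],"rotation":[0,0,0]},{"xyz":[0,0,0],"rotation":[0,0,0]}]'
python3 - <<'E'
from plan import *
plan(spoon('b'))
E
```

```text
time_s: 14.3
position: [612.8, 86.2, 110.6]
tool_rot: [0.288, 0.142, 0.946, -0.044]
ft_force: [-0.3, 0.2, -0.2]
opening: 0.6
grasp_force: 0.0
time_s: 14.92
position: [628.4, 83.0, 93.9]
tool_rot: [0.282, 0.142, 0.948, -0.045]
ft_force: [0.5, 0.2, 0.2]
opening: 0.601
grasp_force: 0.0
t 14.9 at [628.4  83.   93.9] j [ 0.26  0.52  2.03 -1.31  0.31  0.2 ]
1 x [-0.25, -0.28, -0.8] [-0.002, -0.021, 0.008]  total [-0.25, -0.28, -0.8] [-0.002, -0.021, 0.008] -> [625.9  80.2  85.9]
```

Run:
```python
from plan import *
plan(spoon('b',0,.48));plan(spoon('b',4,.48));print(rot().as_matrix().round(2).tolist())
```

```text
t 14.9 at [628.4  83.   93.9] j [ 0.26  0.52  2.03 -1.31  0.31  0.2 ]
1 x [-0.36, -0.25, -0.87] [0.033, 0.093, 0.008]  total [-0.36, -0.25, -0.87] [0.033, 0.093, 0.008] -> [624.9  80.5  85.2]
t 14.9 at [628.4  83.   93.9] j [ 0.26  0.52  2.03 -1.31  0.31  0.2 ]
1 x [-0.53, -0.2, -0.51] [0.033, 0.093, 0.008]  total [-0.53, -0.2, -0.51] [0.033, 0.093, 0.008] -> [623.1  81.1  88.8]
[[-0.8, 0.3, 0.52], [0.24, 0.96, -0.17], [-0.55, -0.0, -0.84]]
```

```bash
python3 -m inch '[{"xyz":[-0.13,-0.05,-0.12],"rotation":[0.008,0.023,0.002]},{"xyz":[-0.13,-0.05,-0.12],"rotation":[0.008,0.023,0.002]},{"xyz":[-0.13,-0.05,-0.13],"rotation":[0.008,0.023,0.002]},{"xyz":[-0.14,-0.05,-0.14],"rotation":[0.009,0.024,0.002]},{"xyz":[0,0,0],"rotation":[0,0,0]}]'
python3 - <<'E'
from plan import *
plan(spoon('b',4,.48))
E
```

```text
time_s: 15.55
position: [623.5, 81.0, 89.3]
tool_rot: [0.236, 0.141, 0.961, -0.035]
ft_force: [0.6, -0.3, 0.5]
opening: 0.603
grasp_force: 0.0
t 15.6 at [623.5  81.   89.3] j [ 0.22  0.52  2.   -0.86  0.3  -0.27]
1 x [-0.04, 0.01, -0.05] [0.0, 0.001, 0.001]  total [-0.04, 0.01, -0.05] [0.0, 0.001, 0.001] -> [623.1  81.1  88.8]
```

```bash
python3 -m inch '[{"xyz":[0,0,0],"rotation":[0,0,0]},{"xyz":[0,0,0],"rotation":[0,0,0]},{"xyz":[0,0,0],"rotation":[0,0,0]},{"xyz":[0,0,0],"rotation":[0,0,0]},{"xyz":[0,0,0],"rotation":[0,0,0]}]' 1
python3 -m inch '[{"xyz":[0,0,1],"rotation":[0,0,0]},{"xyz":[0,0,3.5],"rotation":[0,0,0]},{"xyz":[-0.5,0,4],"rotation":[0,0,0]},{"xyz":[-1,0,4.5],"rotation":[0,0,0]},{"xyz":[-1,0,4.5],"rotation":[0,0,0]}]'
python3 - <<'E'
from plan import *
for n in('top','side'):
    c=cap(n);print(n,jug(c,np.array([516,333,205])))
plan(([515.8,333,325],Rt(0)*spoon('b')[1].inv()*rot()))
E
```

```text
time_s: 16.18
position: [623.2, 81.1, 88.9]
tool_rot: [0.235, 0.141, 0.961, -0.035]
ft_force: [-1.5, -0.4, 0.9]
opening: 0.117
grasp_force: 30.0
time_s: 16.8
position: [597.6, 81.1, 265.1]
tool_rot: [0.235, 0.141, 0.961, -0.035]
ft_force: [0.2, -0.4, 0.4]
opening: 0.117
grasp_force: 30.0
top (array([515.57900569, 333.84296604,  32.8408982 ]), 322, np.float64(202.73895092341087))
side (array([516.45932567, 331.80286186,  32.8081959 ]), 213, np.float64(201.9523059760836))
t 16.9 at [600.1  81.8 269.5] j [ 0.23  0.19  1.94 -0.41  0.62 -0.76]
8 x [-1.05, 3.14, 0.69] [0.064, 0.048, -0.155]  total [-8.43, 25.12, 5.55] [0.515, 0.383, -1.238] -> [515.8 333.  325. ]
```

```bash
python3 -m inch '[{"xyz":[-0.84,2.4,1.1],"rotation":[0.0515,0.0383,-0.1238]},{"xyz":[-0.84,2.52,1.1],"rotation":[0.0515,0.0383,-0.1238]},{"xyz":[-0.84,2.52,1.1],"rotation":[0.0515,0.0383,-0.1238]},{"xyz":[-0.84,2.52,1.1],"rotation":[0.0515,0.0383,-0.1238]},{"xyz":[-0.84,2.52,1.1],"rotation":[0.0515,0.0383,-0.1238]}]'
python3 -m inch '[{"xyz":[-0.84,2.52,0],"rotation":[0.0515,0.0383,-0.1238]},{"xyz":[-0.84,2.52,0],"rotation":[0.0515,0.0383,-0.1238]},{"xyz":[-0.84,2.52,0],"rotation":[0.0515,0.0383,-0.1238]},{"xyz":[-0.85,2.52,0],"rotation":[0.0515,0.0383,-0.1238]},{"xyz":[-0.85,2.56,0],"rotation":[0.0515,0.0383,-0.1238]}]'
python3 - <<'E'
from plan import *
held()
plan(([515.8,333,325],Rt(0)))
E
```

```text
time_s: 17.52
position: [555.7, 206.6, 318.1]
tool_rot: [0.102, 0.452, 0.886, 0.004]
ft_force: [0.1, -0.3, -0.4]
opening: 0.116
grasp_force: 30.0
time_s: 18.15
position: [513.7, 332.9, 317.6]
tool_rot: [-0.043, 0.707, 0.704, 0.041]
ft_force: [0.5, -0.8, -0.7]
opening: 0.116
grasp_force: 30.0
held z 210 41 [2.  1.9] off TCP
held z 230 45 [3.8 3.4] off TCP
held z 250 16 [1.1 0. ] off TCP
held z 270 19 [ 0.7 -1.5] off TCP
held z 290 22 [ 0.3 -2.3] off TCP
lowest 218.0
t 18.2 at [513.2 334.6 317.5] j [0.5  0.29 1.61 0.12 1.19 0.47]
1 x [0.26, -0.16, 0.75] [-0.122, -0.004, 0.009]  total [0.26, -0.16, 0.75] [-0.122, -0.004, 0.009] -> [515.8 333.  325. ]
```

```bash
python3 -m inch '[{"xyz":[-0.05,-0.4,0],"rotation":[0,0,0]},{"xyz":[0,0,-2.4],"rotation":[0,0,0]},{"xyz":[0,0,-2.4],"rotation":[0,0,0]},{"xyz":[0,0,-2.4],"rotation":[0,0,0]},{"xyz":[0,0,-2.4],"rotation":[0,0,0]}]'
python3 -m inch '[{"xyz":[0,0,0],"rotation":[0,0,0]},{"xyz":[0,0,0],"rotation":[0,0,0]},{"xyz":[0,0,0],"rotation":[0,0,0]},{"xyz":[0,0,2],"rotation":[0,0,0]},{"xyz":[0,0,4],"rotation":[0,0,0]}]' 0.4
python3 - <<'E'
from plan import *
plan(spoon('e',70),spoon('e'))
E
```

```text
time_s: 18.82
position: [513.7, 327.0, 221.8]
tool_rot: [-0.041, 0.705, 0.707, 0.042]
ft_force: [-0.1, -0.0, 0.1]
opening: 0.116
grasp_force: 30.0
time_s: 19.45
position: [512.9, 327.9, 282.9]
tool_rot: [-0.042, 0.706, 0.706, 0.041]
ft_force: [0.3, 0.5, -0.2]
opening: 0.594
grasp_force: 0.0
t 19.4 at [512.9 327.9 282.9] j [0.5  0.31 1.65 0.12 1.12 0.45]
8 x [-0.98, -5.5, -1.73] [0.055, -0.031, -0.126]  total [-7.83, -44.01, -13.82] [0.438, -0.249, -1.01] -> [ 434.7 -112.2  144.7]
2 x [1.69, 1.02, -2.89] [0.0, 0.0, 0.0]  total [3.39, 2.04, -5.78] [0.0, 0.0, 0.0] -> [468.5 -91.8  86.9]
```

```bash
python3 -m inch '[{"xyz":[-0.78,-4.4,-0.8],"rotation":[0.0438,-0.0249,-0.101]},{"xyz":[-0.78,-4.4,-0.8],"rotation":[0.0438,-0.0249,-0.101]},{"xyz":[-0.78,-4.4,-0.9],"rotation":[0.0438,-0.0249,-0.101]},{"xyz":[-0.78,-4.4,-1],"rotation":[0.0438,-0.0249,-0.101]},{"xyz":[-0.78,-4.4,-1.3],"rotation":[0.0438,-0.0249,-0.101]}]'
python3 -m inch '[{"xyz":[-0.78,-4.4,-1.8],"rotation":[0.0438,-0.0249,-0.101]},{"xyz":[-0.78,-4.4,-1.8],"rotation":[0.0438,-0.0249,-0.101]},{"xyz":[-0.78,-4.4,-1.8],"rotation":[0.0438,-0.0249,-0.101]},{"xyz":[-0.78,-4.4,-1.8],"rotation":[0.0438,-0.0249,-0.101]},{"xyz":[-0.78,-4.4,-1.8],"rotation":[0.0438,-0.0249,-0.101]}]'
python3 - <<'E'
from plan import *
plan(spoon('e',70),spoon('e'))
E
```

```text
time_s: 20.08
position: [475.0, 107.0, 236.1]
tool_rot: [-0.062, 0.847, 0.499, 0.173]
ft_force: [-0.0, 0.0, 0.3]
opening: 0.599
grasp_force: 0.0
time_s: 20.7
position: [436.2, -113.9, 145.6]
tool_rot: [-0.077, 0.92, 0.254, 0.287]
ft_force: [1.8, -0.4, 0.3]
opening: 0.602
grasp_force: 0.0
t 20.7 at [ 436.2 -113.9  145.6] j [-0.65  0.28  2.3   1.12  0.62 -0.58]
1 x [-0.15, 0.17, -0.09] [0.001, 0.006, 0.004]  total [-0.15, 0.17, -0.09] [0.001, 0.006, 0.004] -> [ 434.7 -112.2  144.7]
2 x [1.69, 1.02, -2.89] [0.0, 0.0, 0.0]  total [3.39, 2.04, -5.78] [0.0, 0.0, 0.0] -> [468.5 -91.8  86.9]
```

```bash
python3 -m inch '[{"xyz":[-0.15,0.17,-0.09],"rotation":[0.001,0.006,0.004]},{"xyz":[0.42,0.25,-0.72],"rotation":[0,0,0]},{"xyz":[0.42,0.25,-0.72],"rotation":[0,0,0]},{"xyz":[0.42,0.25,-0.72],"rotation":[0,0,0]},{"xyz":[0.42,0.25,-0.72],"rotation":[0,0,0]}]'
python3 -m inch '[{"xyz":[0.42,0.26,-0.72],"rotation":[0,0,0]},{"xyz":[0.42,0.26,-0.72],"rotation":[0,0,0]},{"xyz":[0.43,0.26,-0.73],"rotation":[0,0,0]},{"xyz":[0.43,0.26,-0.73],"rotation":[0,0,0]},{"xyz":[0,0,0],"rotation":[0,0,0]}]'
python3 - <<'E'
from plan import *
plan(spoon('e'))
E
```

```text
time_s: 21.32
position: [451.5, -98.9, 114.9]
tool_rot: [-0.08, 0.92, 0.258, 0.283]
ft_force: [0.2, -0.5, 0.5]
opening: 0.601
grasp_force: 0.0
time_s: 21.95
position: [467.8, -89.2, 85.5]
tool_rot: [-0.081, 0.921, 0.257, 0.282]
ft_force: [0.4, -0.1, 0.2]
opening: 0.599
grasp_force: 0.0
t 21.9 at [467.8 -89.2  85.5] j [-0.55  0.46  2.28  1.4   0.53 -0.8 ]
1 x [0.07, -0.25, 0.14] [-0.001, -0.005, -0.003]  total [0.07, -0.25, 0.14] [-0.001, -0.005, -0.003] -> [468.5 -91.8  86.9]
```

```bash
python3 -m inch '[{"xyz":[0.07,-0.2,0.1],"rotation":[0,0,0]},{"xyz":[0,0,0],"rotation":[0,0,0]},{"xyz":[0,0,0],"rotation":[0,0,0]},{"xyz":[0,0,0],"rotation":[0,0,0]},{"xyz":[0,0,0],"rotation":[0,0,0]}]' 1
python3 -m inch '[{"xyz":[0,0,1],"rotation":[0,0,0]},{"xyz":[0,0,3.5],"rotation":[0,0,0]},{"xyz":[0,0,4],"rotation":[0,0,0]},{"xyz":[0,0,4.5],"rotation":[0,0,0]},{"xyz":[0,0,4.5],"rotation":[0,0,0]}]'
python3 - <<'E'
from plan import *
for n in('top','side'):
    c=cap(n);print(n,jug(c,np.array([516,333,205])))
plan(([515.8,333,325],Rt(0)))
E
```

```text
time_s: 22.58
position: [468.5, -91.6, 87.3]
tool_rot: [-0.08, 0.921, 0.256, 0.283]
ft_force: [-0.6, -0.5, 1.5]
opening: 0.113
grasp_force: 30.0
time_s: 23.2
position: [468.1, -91.5, 263.5]
tool_rot: [-0.08, 0.921, 0.256, 0.283]
ft_force: [1.1, -0.2, -0.4]
opening: 0.117
grasp_force: 30.0
top (array([515.2464075 , 333.76581582,  32.72769868]), 318, np.float64(203.1164525499966))
side (array([516.99237791, 331.84129393,  32.98043526]), 106, np.float64(201.25386829201256))
t 23.3 at [470.6 -92.8 266.9] j [-0.55  0.05  2.17  0.78  0.79 -0.05]
8 x [0.57, 5.32, 0.73] [-0.068, 0.039, 0.124]  total [4.52, 42.58, 5.81] [-0.544, 0.312, 0.993] -> [515.8 333.  325. ]
```

```bash
python3 -m inch '[{"xyz":[0.45,3.9,1.2],"rotation":[-0.0544,0.0312,0.0993]},{"xyz":[0.45,4.3,1.2],"rotation":[-0.0544,0.0312,0.0993]},{"xyz":[0.45,4.3,1.2],"rotation":[-0.0544,0.0312,0.0993]},{"xyz":[0.45,4.3,1.2],"rotation":[-0.0544,0.0312,0.0993]},{"xyz":[0.45,4.3,1.2],"rotation":[-0.0544,0.0312,0.0993]}]'
python3 -m inch '[{"xyz":[0.45,4.3,0],"rotation":[-0.0544,0.0312,0.0993]},{"xyz":[0.45,4.3,0],"rotation":[-0.0544,0.0312,0.0993]},{"xyz":[0.45,4.3,0],"rotation":[-0.0544,0.0312,0.0993]},{"xyz":[0.45,4.3,0],"rotation":[-0.0544,0.0312,0.0993]},{"xyz":[0.47,4.3,0],"rotation":[-0.0544,0.0312,0.0993]}]'
python3 - <<'E'
from plan import *
held()
plan(([515.8,333,325],Rt(0)))
for n in('top','side'):
    c=cap(n);print(n,jug(c,np.array([516,333,205])))
E
```

```text
time_s: 23.92
position: [490.5, 120.9, 321.7]
tool_rot: [-0.042, 0.85, 0.504, 0.145]
ft_force: [-0.1, -0.4, 0.2]
opening: 0.118
grasp_force: 30.0
time_s: 24.55
position: [513.2, 335.8, 320.8]
tool_rot: [-0.001, 0.707, 0.707, -0.005]
ft_force: [0.9, 0.4, 0.2]
opening: 0.118
grasp_force: 30.0
held z 210 5 [-4.7  1.2] off TCP
held z 230 73 [-1.5 -1.8] off TCP
held z 250 23 [-0.3 -0.9] off TCP
held z 270 22 [-0.5 -2.7] off TCP
held z 290 28 [-0.4 -3.2] off TCP
lowest 228.0
t 24.6 at [513.9 341.  320.2] j [0.57 0.32 1.54 0.   1.28 0.56]
1 x [0.19, -0.8, 0.48] [0.005, -0.01, -0.006]  total [0.19, -0.8, 0.48] [0.005, -0.01, -0.006] -> [515.8 333.  325. ]
top (array([515.29774215, 334.0139167 ,  32.76487579]), 298, np.float64(202.71198861443798))
side (array([516.51245707, 331.82889505,  32.92730375]), 213, np.float64(201.85361860928367))
```

```bash
python3 -m inch '[{"xyz":[0.25,-0.7,0],"rotation":[0.005,-0.01,-0.006]},{"xyz":[0,0,-2.5],"rotation":[0,0,0]},{"xyz":[0,0,-2.5],"rotation":[0,0,0]},{"xyz":[0,0,-2.5],"rotation":[0,0,0]},{"xyz":[0,0,-2.5],"rotation":[0,0,0]}]'
python3 -m inch '[{"xyz":[0,0,0],"rotation":[0,0,0]},{"xyz":[0,0,0],"rotation":[0,0,0]},{"xyz":[0,0,0],"rotation":[0,0,0]},{"xyz":[0,0,2],"rotation":[0,0,0]},{"xyz":[0,0,4],"rotation":[0,0,0]}]' 0.4
python3 - <<'E'
from plan import *
plan(spoon('c',70,.45),spoon('c',0,.45))
E
```

```text
time_s: 25.32
position: [516.2, 325.1, 221.8]
tool_rot: [0.001, 0.712, 0.702, 0.002]
ft_force: [0.8, 0.2, 0.1]
opening: 0.117
grasp_force: 30.0
time_s: 25.95
position: [515.6, 326.9, 282.3]
tool_rot: [0.001, 0.711, 0.703, 0.001]
ft_force: [-0.5, 0.2, 0.2]
opening: 0.598
grasp_force: 0.0
t 25.9 at [515.6 326.9 282.3] j [ 0.55  0.34  1.61 -0.    1.19  0.56]
8 x [0.8, -5.32, -1.66] [0.047, -0.039, -0.168]  total [6.38, -42.53, -13.31] [0.375, -0.31, -1.344] -> [579.4 -98.4 149.1]
2 x [1.49, 0.29, -3.15] [0.0, 0.0, 0.0]  total [2.99, 0.58, -6.3] [0.0, 0.0, 0.0] -> [609.3 -92.6  86.1]
```

```bash
python3 -m inch '[{"xyz":[0.64,-4.25,-0.8],"rotation":[0.0375,-0.031,-0.1344]},{"xyz":[0.64,-4.25,-0.8],"rotation":[0.0375,-0.031,-0.1344]},{"xyz":[0.64,-4.25,-0.9],"rotation":[0.0375,-0.031,-0.1344]},{"xyz":[0.64,-4.25,-1],"rotation":[0.0375,-0.031,-0.1344]},{"xyz":[0.64,-4.25,-1.3],"rotation":[0.0375,-0.031,-0.1344]}]'
python3 -m inch '[{"xyz":[0.64,-4.25,-1.7],"rotation":[0.0375,-0.031,-0.1344]},{"xyz":[0.64,-4.25,-1.7],"rotation":[0.0375,-0.031,-0.1344]},{"xyz":[0.64,-4.25,-1.7],"rotation":[0.0375,-0.031,-0.1344]},{"xyz":[0.64,-4.25,-1.7],"rotation":[0.0375,-0.031,-0.1344]},{"xyz":[0.64,-4.25,-1.7],"rotation":[0.0375,-0.031,-0.1344]}]'
python3 - <<'E'
from plan import *
plan(spoon('c',70,.45),spoon('c',0,.45))
E
```

```text
time_s: 26.58
position: [549.1, 113.6, 235.5]
tool_rot: [-0.01, 0.898, 0.423, 0.122]
ft_force: [0.6, 0.3, 0.4]
opening: 0.6
grasp_force: 0.0
time_s: 27.2
position: [581.1, -99.4, 150.0]
tool_rot: [-0.02, 0.97, 0.091, 0.224]
ft_force: [1.0, -0.0, -0.5]
opening: 0.6
grasp_force: 0.0
t 27.2 at [581.1 -99.4 150. ] j [-0.3   0.36  2.05  0.57  0.38  0.59]
1 x [-0.17, 0.11, -0.09] [0.001, 0.005, 0.006]  total [-0.17, 0.11, -0.09] [0.001, 0.005, 0.006] -> [579.4 -98.4 149.1]
2 x [1.49, 0.29, -3.15] [0.0, 0.0, 0.0]  total [2.99, 0.58, -6.3] [0.0, 0.0, 0.0] -> [609.3 -92.6  86.1]
```

```bash
python3 -m inch '[{"xyz":[-0.17,0.11,-0.09],"rotation":[0.001,0.005,0.006]},{"xyz":[0.37,0.07,-0.78],"rotation":[0,0,0]},{"xyz":[0.37,0.07,-0.78],"rotation":[0,0,0]},{"xyz":[0.37,0.07,-0.78],"rotation":[0,0,0]},{"xyz":[0.37,0.07,-0.78],"rotation":[0,0,0]}]'
python3 -m inch '[{"xyz":[0.37,0.07,-0.78],"rotation":[0,0,0]},{"xyz":[0.37,0.07,-0.78],"rotation":[0,0,0]},{"xyz":[0.38,0.08,-0.8],"rotation":[0,0,0]},{"xyz":[0.38,0.08,-0.8],"rotation":[0,0,0]},{"xyz":[0,0,0],"rotation":[0,0,0]}]'
python3 - <<'E'
from plan import *
plan(spoon('c',0,.45))
E
```

```text
time_s: 27.82
position: [593.8, -93.0, 116.7]
tool_rot: [-0.022, 0.97, 0.096, 0.22]
ft_force: [0.2, -0.7, 0.1]
opening: 0.603
grasp_force: 0.0
time_s: 28.45
position: [608.2, -90.5, 84.7]
tool_rot: [-0.022, 0.971, 0.096, 0.22]
ft_force: [-1.0, -0.8, 0.2]
opening: 0.6
grasp_force: 0.0
t 28.4 at [608.2 -90.5  84.7] j [-0.26  0.51  2.02  0.75  0.29  0.42]
1 x [0.11, -0.2, 0.14] [0.0, -0.004, -0.005]  total [0.11, -0.2, 0.14] [0.0, -0.004, -0.005] -> [609.3 -92.6  86.1]
```

```bash
python3 -m inch '[{"xyz":[-0.1,-0.2,0.1],"rotation":[0,0,0]},{"xyz":[0,0,0],"rotation":[0,0,0]},{"xyz":[0,0,0],"rotation":[0,0,0]},{"xyz":[0,0,0],"rotation":[0,0,0]},{"xyz":[0,0,0],"rotation":[0,0,0]}]' 1
python3 -m inch '[{"xyz":[0,0,1],"rotation":[0,0,0]},{"xyz":[0,0,3.5],"rotation":[0,0,0]},{"xyz":[-0.5,0,4],"rotation":[0,0,0]},{"xyz":[-1,0,4.5],"rotation":[0,0,0]},{"xyz":[-1,0,4.5],"rotation":[0,0,0]}]'
python3 - <<'E'
from plan import *
for n in('top','side'):
    c=cap(n);print(n,jug(c,np.array([516,333,205])))
plan(([515.8,333,325],Rt(0)*spoon('c')[1].inv()*rot()))
E
```

```text
time_s: 29.08
position: [607.3, -92.7, 86.6]
tool_rot: [-0.022, 0.97, 0.096, 0.22]
ft_force: [-0.4, 0.1, 2.2]
opening: 0.119
grasp_force: 30.0
time_s: 29.7
position: [581.7, -92.6, 262.7]
tool_rot: [-0.022, 0.971, 0.096, 0.22]
ft_force: [-0.4, 0.6, 1.0]
opening: 0.118
grasp_force: 30.0
top (array([524.3534192 , 298.31997235,  32.45044857]), 298, np.float64(202.94224860262955))
side (array([447.1250451 , 250.09329445,  59.26214649]), 8, np.float64(199.30954995099017))
t 29.8 at [584.2 -93.4 267. ] j [-0.28  0.17  1.96  0.34  0.63  0.85]
9 x [-0.76, 4.74, 0.64] [-0.056, 0.046, 0.148]  total [-6.84, 42.64, 5.8] [-0.501, 0.413, 1.335] -> [515.8 333.  325. ]
```

The jug has been knocked from about (516,333) to about (525,297). I'll aim there and re-measure.

```bash
python3 -m inch '[{"xyz":[-0.6,3.2,1.2],"rotation":[-0.0501,0.0413,0.1335]},{"xyz":[-0.6,3.8,1.2],"rotation":[-0.0501,0.0413,0.1335]},{"xyz":[-0.6,3.8,1.2],"rotation":[-0.0501,0.0413,0.1335]},{"xyz":[-0.6,3.8,1.2],"rotation":[-0.0501,0.0413,0.1335]},{"xyz":[-0.6,3.8,1.2],"rotation":[-0.0501,0.0413,0.1335]}]'
python3 -m inch '[{"xyz":[-0.6,3.8,0],"rotation":[-0.0501,0.0413,0.1335]},{"xyz":[-0.6,3.8,0],"rotation":[-0.0501,0.0413,0.1335]},{"xyz":[-0.6,3.8,0],"rotation":[-0.0501,0.0413,0.1335]},{"xyz":[-0.6,3.8,0],"rotation":[-0.0501,0.0413,0.1335]},{"xyz":[-0.6,3.8,0],"rotation":[-0.0501,0.0413,0.1335]}]'
python3 -m inch '[{"xyz":[0,0,0],"rotation":[0,0,0]},{"xyz":[0,0,0],"rotation":[0,0,0]},{"xyz":[0,0,0],"rotation":[0,0,0]},{"xyz":[0,0,0],"rotation":[0,0,0]},{"xyz":[0,0,0],"rotation":[0,0,0]}]'
python3 - <<'E'
from plan import *
held()
plan(([525,297.4,325],Rt(0)))
for n in('top','side'):
    c=cap(n);print(n,jug(c,np.array([525,297,205])))
E
```

```text
time_s: 30.42
position: [551.8, 92.5, 321.0]
tool_rot: [0.017, 0.897, 0.433, 0.087]
ft_force: [1.2, -0.3, -1.3]
opening: 0.118
grasp_force: 30.0
time_s: 31.05
position: [521.9, 282.6, 320.3]
tool_rot: [0.053, 0.702, 0.708, -0.057]
ft_force: [0.3, -1.0, 0.2]
opening: 0.117
grasp_force: 30.0
time_s: 31.68
position: [522.5, 280.6, 321.8]
tool_rot: [0.053, 0.704, 0.706, -0.055]
ft_force: [-0.2, -0.4, -0.3]
opening: 0.12
grasp_force: 30.0
held z 210 1 [8.7 3.7] off TCP
held z 230 75 [-1.4  1.1] off TCP
held z 250 25 [-0.7  2.4] off TCP
held z 270 21 [-0.2  1.5] off TCP
held z 290 26 [-0.3  0.9] off TCP
held z 310 2 [ 0.8 -2.3] off TCP
lowest 228.0
t 31.7 at [522.5 280.8 321.8] j [ 0.54  0.32  1.55 -0.13  1.35  0.57]
1 x [0.25, 1.66, 0.32] [0.153, -0.002, -0.003]  total [0.25, 1.66, 0.32] [0.153, -0.002, -0.003] -> [525.  297.4 325. ]
top (array([525.43675939, 298.34075318,  32.99326665]), 251, np.float64(202.35837539346187))
side (array([526.10377061, 295.92524744,  32.92917405]), 189, np.float64(201.7399244499636))
```

```bash
python3 -m inch '[{"xyz":[0.4,1.5,0],"rotation":[0,0,0]},{"xyz":[0,0,-2.4],"rotation":[0,0,0]},{"xyz":[0,0,-2.5],"rotation":[0,0,0]},{"xyz":[0,0,-2.5],"rotation":[0,0,0]},{"xyz":[0,0,-2.5],"rotation":[0,0,0]}]'
python3 -m inch '[{"xyz":[0,0,0],"rotation":[0,0,0]},{"xyz":[0,0,0],"rotation":[0,0,0]},{"xyz":[0,0,0],"rotation":[0,0,0]},{"xyz":[0,0,2],"rotation":[0,0,0]},{"xyz":[0,0,4],"rotation":[0,0,0]}]' 0
python3 -m inch '[{"xyz":[-1,-4,1],"rotation":[-0.03,0,0]},{"xyz":[-1,-4,1],"rotation":[-0.03,0,0]},{"xyz":[-1,-4,1],"rotation":[-0.03,0,0]},{"xyz":[-1,-4,1],"rotation":[-0.03,0,0]},{"xyz":[-1,-4,1],"rotation":[-0.03,0,0]}]'
python3 - <<'E'
from plan import *
plan(([470,80,200],Rt(0)))
for n in('top','side'):
    c=cap(n);print(n,jug(c,np.array([525,297,205])))
    if n=='top':
        i=c['pixels'][130:290,130:330,::-1];cv2.imwrite('pics/t2.png',cv2.resize(i,None,fx=4,fy=4,interpolation=cv2.INTER_CUBIC)[:600])
        W=cloud(c);m=np.hypot(W[...,0]-525.8,W[...,1]-297)<22
        print('in neck z',np.nanpercentile(W[m][:,2],[1,50,99]))
    for k in 'bcde':
        P,m=pts(c,CUP[k],48,61,70);print(k,len(P),circ(P,31.5).round(1) if len(P)>30 else '')
E
```

```text
time_s: 32.45
position: [526.6, 297.4, 221.6]
tool_rot: [0.053, 0.703, 0.707, -0.055]
ft_force: [1.0, 0.2, -0.9]
opening: 0.114
grasp_force: 30.0
time_s: 33.08
position: [525.8, 296.0, 282.7]
tool_rot: [0.053, 0.703, 0.707, -0.056]
ft_force: [1.2, -0.0, -0.6]
opening: 0.652
grasp_force: 0.0
time_s: 33.7
position: [476.3, 95.2, 334.0]
tool_rot: [0.107, 0.698, 0.7, -0.107]
ft_force: [-0.0, -0.3, 0.2]
opening: 1.001
grasp_force: 0.0
t 33.7 at [476.3  95.2 334. ] j [ 0.35  0.15  1.77 -0.29  1.34  0.43]
3 x [-0.21, -0.51, -4.47] [0.101, -0.0, -0.001]  total [-0.63, -1.52, -13.4] [0.304, -0.001, -0.004] -> [470  80 200]meas.py:8: RuntimeWarning: Mean of empty slice.
  else: f=lambda q:np.hypot(*(P[:,:2]-q[:2]).T)-q[2];q0=np.r_[P[:,:2].mean(0),32]
  ret = um.true_divide(
Traceback (most recent call last):
  File "meas.py", line 15, in jug
    P,m=pts(c,p,75,197,214);return circ(P),len(P),np.median(P[:,2])
                                   ~~~~^^^
  File "meas.py", line 9, in circ
    return least_squares(f,q0,loss='soft_l1',f_scale=2).x
           ~~~~~~~~~~~~~^^^^^^^^^^^^^^^^^^^^^^^^^^^^^^^
ValueError: Initial guess is outside of provided bounds
```

```bash
python3 -m inch '[{"xyz":[0.4,-3.3,-2.6],"rotation":[0.061,0,0]},{"xyz":[0.4,-3.3,-2.6],"rotation":[0.061,0,0]},{"xyz":[0.4,-3.3,-2.6],"rotation":[0.061,0,0]},{"xyz":[0.4,-3.3,-2.6],"rotation":[0.061,0,0]},{"xyz":[0.4,-3.3,-2.6],"rotation":[0.061,0,-0.004]}]' 0
python3 - <<'E'
from plan import *
plan(([497.5,-72.2,120],Rt(0)),([497.5,-72.2,40],Rt(0)))
for n in('top','side'):
    c=cap(n)
    if n=='top':
        i=c['pixels'][130:280,130:330,::-1];cv2.imwrite('pics/t2.png',cv2.resize(i,None,fx=4,fy=4,interpolation=cv2.INTER_CUBIC))
        W=cloud(c);m=np.hypot(W[...,0]-525.8,W[...,1]-297)<22
        print('in neck z',np.nanpercentile(W[m][:,2],[1,50,99]))
    for k in 'bcde':
        P,m=pts(c,CUP[k],48,61,70);print(k,len(P),circ(P,31.5).round(1) if len(P)>30 else '')
    print(n,jug(c,np.array([525,297,205])))
E
```

```text
time_s: 34.38
position: [497.3, -69.8, 203.0]
tool_rot: [-0.001, 0.707, 0.707, 0.001]
ft_force: [1.0, 0.6, -0.3]
opening: 0.998
grasp_force: 0.0
t 34.4 at [497.3 -69.8 203. ] j [-0.16  0.27  1.91  0.    0.96 -0.17]
2 x [0.01, -0.12, -4.15] [-0.001, 0.0, -0.0]  total [0.02, -0.24, -8.3] [-0.003, 0.001, -0.0] -> [497.5 -72.2 120. ]
2 x [0.0, 0.0, -4.0] [0.0, 0.0, 0.0]  total [0.0, 0.0, -8.0] [0.0, 0.0, 0.0] -> [497.5 -72.2  40. ]
in neck z [47.2815365  56.2907501  62.77533465]
b 145 [658.   71.8]
c 110 [643.5 -83.1]
d 157 [483.6  95.6]
e 0 
top (array([525.02659049, 298.0333416 ,  32.74882592]), 326, np.float64(202.73432160084337))
b 103 [659.5  69.4]
c 190 [645.1 -85.9]
d 88 [485.5  93.4]
e 208 [498.5 -73.6]
side (array([525.15811994, 295.93893722,  32.50614012]), 184, np.float64(201.6246357957262))
```

View pics/t2.png

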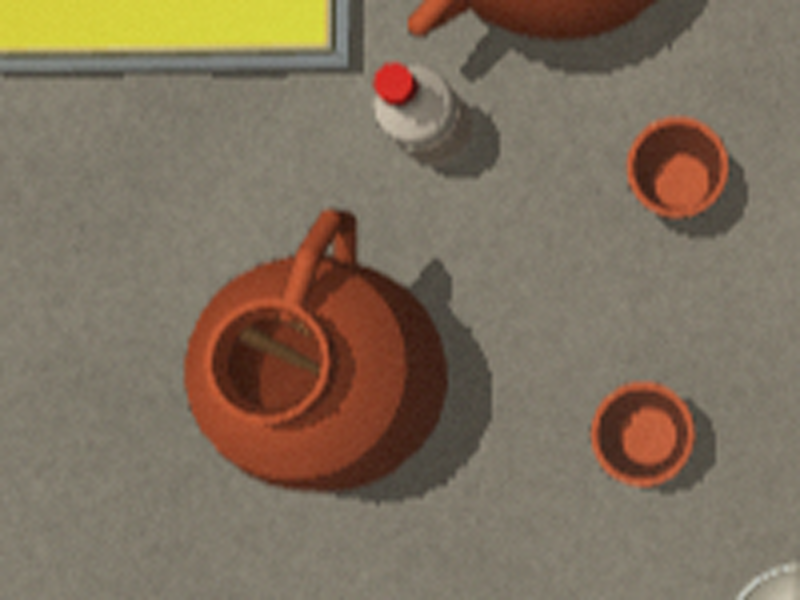

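The picture shows the jug upright with spoons lying in its neck region, seen at (280,350). Cups b and d are empty at (680,168) and (642,435). Next are the cups, starting with e.

```bash
python3 -m inch '[{"xyz":[0.05,-0.25,-3.5],"rotation":[-0.003,0,0]},{"xyz":[0,0,-3.5],"rotation":[0,0,0]},{"xyz":[0,0,-3.5],"rotation":[0,0,0]},{"xyz":[0,0,-3],"rotation":[0,0,0]},{"xyz":[0,0,-2.9],"rotation":[0,0,0]}]'
python3 -m inch '[{"xyz":[0,0,0],"rotation":[0,0,0]},{"xyz":[0,0,0],"rotation":[0,0,0]},{"xyz":[0,0,0],"rotation":[0,0,0]},{"xyz":[0,0,0],"rotation":[0,0,0]},{"xyz":[0,0,0],"rotation":[0,0,0]}]'
python3 - <<'E'
from plan import *
plan(([497.8,-72.5,39],Rt(0)))
E
```

```text
time_s: 35.1
position: [498.2, -70.5, 38.7]
tool_rot: [0.001, 0.707, 0.708, -0.001]
ft_force: [0.2, 0.1, 0.1]
opening: 1.0
grasp_force: 0.0
time_s: 35.72
position: [497.2, -71.3, 39.1]
tool_rot: [0.0, 0.707, 0.707, -0.001]
ft_force: [0.2, 0.3, -0.4]
opening: 0.998
grasp_force: 0.0
t 35.7 at [497.2 -71.3  39.1] j [-0.16  0.55  2.   -0.    0.6  -0.16]
1 x [0.06, -0.12, -0.01] [0.002, -0.001, -0.001]  total [0.06, -0.12, -0.01] [0.002, -0.001, -0.001] -> [497.8 -72.5  39. ]
```

```bash
python3 -m inch '[{"xyz":[0.05,-0.1,0],"rotation":[0,0,0]},{"xyz":[0,0,0],"rotation":[0,0,0]},{"xyz":[0,0,0],"rotation":[0,0,0]},{"xyz":[0,0,0],"rotation":[0,0,0]},{"xyz":[0,0,0],"rotation":[0,0,0]}]' 1
python3 -m inch '[{"xyz":[0,0,1],"rotation":[0,0,0]},{"xyz":[0,0,3],"rotation":[0,0,0]},{"xyz":[0,0,3],"rotation":[0,0,0]},{"xyz":[0,0,3],"rotation":[0,0,0]},{"xyz":[0,0,2],"rotation":[0,0,0]}]'
python3 - <<'E'
from plan import *
plan(([513.2,-303.6,158],Rt(0)))
c=cap('side');cv2.imwrite('pics/s3.png',cv2.resize(c['pixels'][150:350,200:460,::-1],None,fx=3,fy=3))
E
```

```text
time_s: 36.35
position: [497.5, -72.2, 38.5]
tool_rot: [-0.0, 0.707, 0.707, -0.001]
ft_force: [1.2, -0.7, -1.0]
opening: 0.75
grasp_force: 30.0
time_s: 36.98
position: [497.4, -72.2, 160.4]
tool_rot: [0.0, 0.707, 0.707, -0.001]
ft_force: [0.4, 0.1, -1.3]
opening: 0.754
grasp_force: 30.0
t 37.0 at [497.4 -72.2 160.4] j [-0.17  0.33  1.94 -0.    0.86 -0.17]
4 x [0.39, -5.78, -0.06] [0.0, -0.0, -0.0]  total [1.58, -23.14, -0.24] [0.002, -0.001, -0.001] -> [ 513.2 -303.6  158. ]
```

View pics/s3.png

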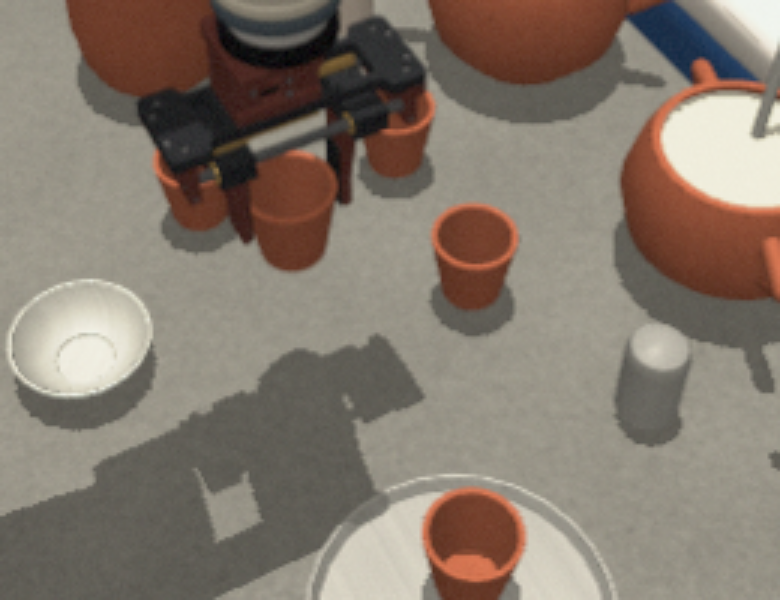

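The cup is held upright at (290,210), and the tray cup is empty at (473,540).

```bash
python3 -m inch '[{"xyz":[0.31,-4.6,-0.05],"rotation":[0,0,0]},{"xyz":[0.31,-4.6,-0.05],"rotation":[0,0,0]},{"xyz":[0.31,-4.6,-0.05],"rotation":[0,0,0]},{"xyz":[0.31,-4.6,-0.05],"rotation":[0,0,0]},{"xyz":[0.31,-4.6,-0.05],"rotation":[0,0,0]}]'
python3 -m inch '[{"xyz":[0,0,0],"rotation":[0,0,0]},{"xyz":[0,0,0],"rotation":[0,0,0]},{"xyz":[0,0,0],"rotation":[0,0,0]},{"xyz":[0,0,0],"rotation":[0,0,0]},{"xyz":[0,0,0],"rotation":[0,0,0]}]'
python3 - <<'E'
from plan import *
c=dict(np.load('/tmp/side.npz'));P,m=pts(c,CUP['a'],48,65,74);print('a side',len(P),circ(P,31.5))
c=dict(np.load('/tmp/top.npz'));P,m=pts(c,CUP['a'],48,65,74);print('a top',len(P),circ(P,31.5))
plan(([513.2,-303.6,158],Rt(0)))
E
```

```text
time_s: 37.65
position: [512.4, -303.4, 155.7]
tool_rot: [-0.001, 0.707, 0.707, -0.001]
ft_force: [0.2, 0.7, -0.9]
opening: 0.753
grasp_force: 30.0
time_s: 38.28
position: [513.0, -301.5, 156.1]
tool_rot: [-0.0, 0.707, 0.708, -0.001]
ft_force: [-0.8, 0.5, -1.8]
opening: 0.751
grasp_force: 30.0
a side 295 [ 514.02368447 -305.27217026]
a top 152 [ 512.6380635  -301.78840347]
t 38.3 at [ 513.  -301.5  156.1] j [-0.55  0.46  1.74 -0.    0.94 -0.55]
1 x [0.02, -0.21, 0.19] [0.002, -0.002, -0.002]  total [0.02, -0.21, 0.19] [0.002, -0.002, -0.002] -> [ 513.2 -303.6  158. ]
```

```bash
python3 -m inch '[{"xyz":[0.02,-0.2,0],"rotation":[0,0,0]},{"xyz":[0,0,-1.5],"rotation":[0,0,0]},{"xyz":[0,0,-1.5],"rotation":[0,0,0]},{"xyz":[0,0,-1.5],"rotation":[0,0,0]},{"xyz":[0,0,-1.4],"rotation":[0,0,0]}]'
python3 -m inch '[{"xyz":[0,0,-0.3],"rotation":[0,0,0]},{"xyz":[0,0,-0.3],"rotation":[0,0,0]},{"xyz":[0,0,-0.3],"rotation":[0,0,0]},{"xyz":[0,0,-0.3],"rotation":[0,0,0]},{"xyz":[0,0,-0.2],"rotation":[0,0,0]}]'
python3 -m inch '[{"xyz":[0,0,0],"rotation":[0,0,0]},{"xyz":[0,0,0],"rotation":[0,0,0]},{"xyz":[0,0,0],"rotation":[0,0,0]},{"xyz":[0,0,0],"rotation":[0,0,0]},{"xyz":[0,0,0],"rotation":[0,0,0]}]'
```

```text
time_s: 38.9
position: [512.7, -304.0, 95.4]
tool_rot: [-0.001, 0.707, 0.707, -0.002]
ft_force: [-0.1, -0.6, -1.3]
opening: 0.753
grasp_force: 30.0
time_s: 39.52
position: [513.1, -304.2, 83.1]
tool_rot: [-0.0, 0.707, 0.707, -0.001]
ft_force: [0.4, 0.3, -0.3]
opening: 0.754
grasp_force: 30.0
time_s: 40.15
position: [513.1, -304.2, 83.1]
tool_rot: [-0.0, 0.707, 0.707, -0.001]
ft_force: [1.3, 0.9, -1.0]
opening: 0.753
grasp_force: 30.0
```

```bash
python3 -m inch '[{"xyz":[0,0,-0.1],"rotation":[0,0,0]},{"xyz":[0,0,-0.1],"rotation":[0,0,0]},{"xyz":[0,0,-0.05],"rotation":[0,0,0]},{"xyz":[0,0,0],"rotation":[0,0,0]},{"xyz":[0,0,0],"rotation":[0,0,0]}]'
python3 -m inch '[{"xyz":[0,0,0],"rotation":[0,0,0]},{"xyz":[0,0,0],"rotation":[0,0,0]},{"xyz":[0,0,0],"rotation":[0,0,0]},{"xyz":[0,0,0],"rotation":[0,0,0]},{"xyz":[0,0,0],"rotation":[0,0,0]}]' 0
python3 -m inch '[{"xyz":[0,0,2],"rotation":[0,0,0]},{"xyz":[0,0,3],"rotation":[0,0,0]},{"xyz":[0,0,3],"rotation":[0,0,0]},{"xyz":[0,0,3],"rotation":[0,0,0]},{"xyz":[0,2,1],"rotation":[0,0,0]}]'
python3 - <<'E'
from plan import *
plan(([644.3,-84.5,150],Rt(0)),([644.3,-84.5,39],Rt(0)))
c=cap('side')
for z in (37,4): P,m=pts(c,CUP['a'],48,z+61,z+70);print('stack',z,len(P),circ(P,31.5) if len(P)>9 else '',P[:,2].mean())
W,m=pts(c,CUP['a'],40,80,130);print('rim z',np.percentile(W[:,2],[50,90,97]))
cv2.imwrite('pics/s4.png',cv2.resize(c['pixels'][220:400,240:500,::-1],None,fx=3,fy=3))
E
```

```text
time_s: 40.78
position: [513.0, -304.2, 80.5]
tool_rot: [-0.0, 0.707, 0.707, -0.001]
ft_force: [-0.5, 0.3, -1.0]
opening: 0.753
grasp_force: 30.0
time_s: 41.4
position: [513.1, -304.2, 80.5]
tool_rot: [-0.0, 0.707, 0.707, -0.001]
ft_force: [1.2, 0.1, 0.0]
opening: 0.999
grasp_force: 0.0
time_s: 42.02
position: [514.2, -285.0, 203.6]
tool_rot: [0.002, 0.707, 0.707, -0.001]
ft_force: [0.2, 0.0, 0.2]
opening: 1.001
grasp_force: 0.0
t 42.0 at [ 514.2 -285.   203.6] j [-0.52  0.39  1.73 -0.    1.02 -0.52]
5 x [2.6, 4.01, -1.07] [0.001, 0.0, 0.0]  total [13.01, 20.05, -5.36] [0.004, 0.002, 0.001] -> [644.3 -84.5 150. ]
2 x [0.0, 0.0, -5.55] [0.0, 0.0, 0.0]  total [0.0, 0.0, -11.1] [0.0, 0.0, 0.0] -> [644.3 -84.5  39. ]
stack 37 329 [ 513.42248332 -305.26738165] 102.68419936801453
stack 4 260 [ 513.19658507 -306.42305274] 69.35891683082403
rim z [ 99.30236918 104.59827092 105.71174233]
```

View pics/s4.png

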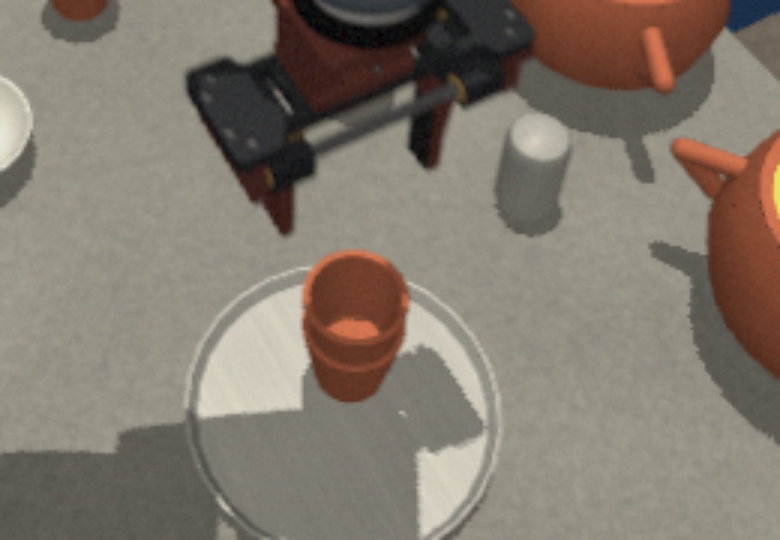

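The cups are nested upright: the rim is at (355,290) and measures z of about 105. Cup c is next.

```bash
python3 -m inch '[{"xyz":[2.6,4,-1],"rotation":[0,0,0]},{"xyz":[2.6,4,-1],"rotation":[0,0,0]},{"xyz":[2.6,4,-1],"rotation":[0,0,0]},{"xyz":[2.6,4,-1],"rotation":[0,0,0]},{"xyz":[2.6,4,-1],"rotation":[0,0,0]}]'
python3 -m inch '[{"xyz":[0,0,-2],"rotation":[0,0,0]},{"xyz":[0,0,-1],"rotation":[0,0,0]},{"xyz":[0,0,0],"rotation":[0,0,0]},{"xyz":[0,0,0],"rotation":[0,0,0]},{"xyz":[0,0,0],"rotation":[0,0,0]}]'
python3 - <<'E'
from plan import *
plan(([644.3,-84.5,39],Rt(0)))
E
```

```text
time_s: 42.7
position: [642.7, -81.8, 149.3]
tool_rot: [-0.001, 0.707, 0.708, -0.002]
ft_force: [1.1, 0.1, 0.3]
opening: 1.004
grasp_force: 0.0
time_s: 43.32
position: [643.3, -85.0, 121.3]
tool_rot: [0.0, 0.707, 0.707, -0.001]
ft_force: [0.1, -0.3, -0.1]
opening: 0.999
grasp_force: 0.0
t 43.3 at [643.3 -85.  121.3] j [-0.15  0.58  1.64 -0.    0.93 -0.15]
2 x [0.05, 0.02, -4.12] [0.001, -0.001, 0.0]  total [0.1, 0.05, -8.23] [0.002, -0.001, 0.0] -> [644.3 -84.5  39. ]
```

```bash
python3 -m inch '[{"xyz":[0.1,0.05,-2],"rotation":[0,0,0]},{"xyz":[0,0,-2],"rotation":[0,0,0]},{"xyz":[0,0,-2],"rotation":[0,0,0]},{"xyz":[0,0,-1.25],"rotation":[0,0,0]},{"xyz":[0,0,-1],"rotation":[0,0,0]}]'
python3 -m inch '[{"xyz":[0,0,0],"rotation":[0,0,0]},{"xyz":[0,0,0],"rotation":[0,0,0]},{"xyz":[0,0,0],"rotation":[0,0,0]},{"xyz":[0,0,0],"rotation":[0,0,0]},{"xyz":[0,0,0],"rotation":[0,0,0]}]' 1
python3 -m inch '[{"xyz":[0,0,1],"rotation":[0,0,0]},{"xyz":[0,0,3],"rotation":[0,0,0]},{"xyz":[0,0,4],"rotation":[0,0,0]},{"xyz":[0,0,4],"rotation":[0,0,0]},{"xyz":[0,0,4],"rotation":[0,0,0]}]'
python3 - <<'E'
from plan import *
plan(([513.2,-303.8,190],Rt(0)))
E
```

```text
time_s: 43.95
position: [643.8, -83.6, 36.7]
tool_rot: [-0.001, 0.707, 0.707, -0.002]
ft_force: [0.6, 0.1, -0.7]
opening: 1.002
grasp_force: 0.0
time_s: 44.58
position: [644.6, -83.7, 38.6]
tool_rot: [0.0, 0.707, 0.707, -0.001]
ft_force: [-0.0, 1.2, 3.6]
opening: 0.753
grasp_force: 30.0
time_s: 45.2
position: [643.6, -83.6, 199.7]
tool_rot: [-0.0, 0.707, 0.707, -0.002]
ft_force: [0.3, 0.6, -1.3]
opening: 0.752
grasp_force: 30.0
t 45.2 at [643.6 -83.6 199.7] j [-0.15  0.48  1.59 -0.    1.07 -0.15]
5 x [-2.61, -4.4, -0.19] [0.0, -0.001, -0.0]  total [-13.04, -22.02, -0.97] [0.002, -0.003, -0.001] -> [ 513.2 -303.8  190. ]
```

```bash
python3 -m inch '[{"xyz":[-2.6,-4.4,-0.2],"rotation":[0,0,0]},{"xyz":[-2.6,-4.4,-0.2],"rotation":[0,0,0]},{"xyz":[-2.6,-4.4,-0.2],"rotation":[0,0,0]},{"xyz":[-2.6,-4.4,-0.2],"rotation":[0,0,0]},{"xyz":[-2.6,-4.4,-0.2],"rotation":[0,0,0]}]'
python3 -m inch '[{"xyz":[0,0,0],"rotation":[0,0,0]},{"xyz":[0,0,0],"rotation":[0,0,0]},{"xyz":[0,0,0],"rotation":[0,0,0]},{"xyz":[0,0,0],"rotation":[0,0,0]},{"xyz":[0,0,0],"rotation":[0,0,0]}]'
python3 - <<'E'
from plan import *
plan(([513.2,-303.6,114.5],Rt(0)))
E
```

```text
time_s: 45.82
position: [512.9, -304.8, 188.5]
tool_rot: [-0.0, 0.707, 0.707, -0.001]
ft_force: [-0.2, -0.7, -1.9]
opening: 0.75
grasp_force: 30.0
time_s: 46.45
position: [514.4, -303.0, 188.0]
tool_rot: [-0.0, 0.706, 0.708, -0.001]
ft_force: [0.8, -0.1, -1.7]
opening: 0.755
grasp_force: 30.0
t 46.5 at [ 514.4 -303.   188. ] j [-0.55  0.42  1.72 -0.    1.   -0.55]
2 x [-0.06, -0.03, -3.67] [0.001, -0.001, -0.001]  total [-0.12, -0.06, -7.35] [0.002, -0.002, -0.002] -> [ 513.2 -303.6  114.5]
```

```bash
python3 -m inch '[{"xyz":[-0.12,-0.03,0],"rotation":[0,0,0]},{"xyz":[0,0,-1.5],"rotation":[0,0,0]},{"xyz":[0,0,-1.5],"rotation":[0,0,0]},{"xyz":[0,0,-1.5],"rotation":[0,0,0]},{"xyz":[0,0,-1.5],"rotation":[0,0,0]}]'
python3 -m inch '[{"xyz":[0,0,-0.4],"rotation":[0,0,0]},{"xyz":[0,0,-0.4],"rotation":[0,0,0]},{"xyz":[0,0,-0.35],"rotation":[0,0,0]},{"xyz":[0,0,-0.2],"rotation":[0,0,0]},{"xyz":[0,0,0],"rotation":[0,0,0]}]'
python3 -m inch '[{"xyz":[0,0,0],"rotation":[0,0,0]},{"xyz":[0,0,0],"rotation":[0,0,0]},{"xyz":[0,0,0],"rotation":[0,0,0]},{"xyz":[0,0,0],"rotation":[0,0,0]},{"xyz":[0,0,0],"rotation":[0,0,0]}]' 0
python3 -m inch '[{"xyz":[0,0,2],"rotation":[0,0,0]},{"xyz":[0,0,3],"rotation":[0,0,0]},{"xyz":[0,0,3],"rotation":[0,0,0]},{"xyz":[0,0,3],"rotation":[0,0,0]},{"xyz":[0,2,1],"rotation":[0,0,0]}]'
python3 - <<'E'
from plan import *
plan(([484.3,94.4,150],Rt(0)))
c=cap('side')
for z in (70.5,37.5,4): P,m=pts(c,CUP['a'],48,z+61,z+70);print('stack',z,len(P),circ(P,31.5) if len(P)>9 else '',P[:,2].mean())
E
```

```text
time_s: 47.08
position: [512.6, -303.9, 126.5]
tool_rot: [-0.001, 0.707, 0.707, -0.002]
ft_force: [-0.1, 1.1, -0.6]
opening: 0.756
grasp_force: 30.0
time_s: 47.7
position: [513.0, -304.0, 114.6]
tool_rot: [-0.0, 0.707, 0.707, -0.001]
ft_force: [-0.6, 0.4, -0.5]
opening: 0.755
grasp_force: 30.0
time_s: 48.32
position: [512.9, -304.0, 114.5]
tool_rot: [-0.0, 0.707, 0.707, -0.001]
ft_force: [-0.4, -0.4, -0.2]
opening: 0.999
grasp_force: 0.0
time_s: 48.95
position: [513.7, -284.6, 236.3]
tool_rot: [0.001, 0.707, 0.707, -0.001]
ft_force: [-1.2, 0.1, -0.1]
opening: 1.003
grasp_force: 0.0
t 49.0 at [ 513.7 -284.6  236.3] j [-0.52  0.35  1.71 -0.    1.08 -0.52]
7 x [-0.42, 5.41, -1.23] [0.0, 0.0, 0.0]  total [-2.94, 37.9, -8.63] [0.003, 0.001, 0.001] -> [484.3  94.4 150. ]
stack 70.5 316 [ 513.51386113 -305.02473522] 135.0147269917992
stack 37.5 277 [ 512.88037133 -306.39839163] 103.1949254346007
stack 4 188 [ 514.44207721 -304.58570742] 69.58767817935312
```

```bash
python3 -m inch '[{"xyz":[-0.3,3.8,-0.5],"rotation":[0,0,0]},{"xyz":[-0.3,3.8,-0.5],"rotation":[0,0,0]},{"xyz":[-0.3,3.8,-0.5],"rotation":[0,0,0]},{"xyz":[-0.3,3.8,-1],"rotation":[0,0,0]},{"xyz":[-0.3,3.8,-1],"rotation":[0,0,0]}]'
python3 -m inch '[{"xyz":[-0.3,3.8,-1],"rotation":[0,0,0]},{"xyz":[-0.3,3.8,-1],"rotation":[0,0,0]},{"xyz":[-0.3,3.8,-1],"rotation":[0,0,0]},{"xyz":[-0.3,3.8,-1],"rotation":[0,0,0]},{"xyz":[-0.3,3.8,-1],"rotation":[0,0,0]}]'
python3 -m inch '[{"xyz":[0,0,-2],"rotation":[0,0,0]},{"xyz":[0,0,-1],"rotation":[0,0,0]},{"xyz":[0,0,0],"rotation":[0,0,0]},{"xyz":[0,0,0],"rotation":[0,0,0]},{"xyz":[0,0,0],"rotation":[0,0,0]}]'
python3 - <<'E'
from plan import *
plan(([484.3,94.4,39],Rt(0)))
E
```

```text
time_s: 49.62
position: [496.5, -91.9, 198.0]
tool_rot: [-0.001, 0.707, 0.708, -0.002]
ft_force: [1.0, -0.9, -0.4]
opening: 0.998
grasp_force: 0.0
time_s: 50.25
position: [481.2, 97.7, 148.1]
tool_rot: [-0.001, 0.707, 0.708, -0.002]
ft_force: [0.4, -0.3, 0.2]
opening: 1.002
grasp_force: 0.0
time_s: 50.88
position: [483.3, 95.7, 120.0]
tool_rot: [0.0, 0.707, 0.707, -0.001]
ft_force: [0.2, -1.0, -0.7]
opening: 1.0
grasp_force: 0.0
t 50.9 at [483.3  95.7 120. ] j [ 0.17  0.39  1.99 -0.    0.77  0.17]
2 x [0.05, -0.07, -4.05] [0.001, -0.001, 0.0]  total [0.1, -0.13, -8.1] [0.002, -0.001, 0.0] -> [484.3  94.4  39. ]
```

```bash
python3 -m inch '[{"xyz":[0.1,-0.13,-2],"rotation":[0,0,0]},{"xyz":[0,0,-2],"rotation":[0,0,0]},{"xyz":[0,0,-2],"rotation":[0,0,0]},{"xyz":[0,0,-1.2],"rotation":[0,0,0]},{"xyz":[0,0,-0.9],"rotation":[0,0,0]}]'
python3 -m inch '[{"xyz":[0,0,0],"rotation":[0,0,0]},{"xyz":[0,0,0],"rotation":[0,0,0]},{"xyz":[0,0,0],"rotation":[0,0,0]},{"xyz":[0,0,0],"rotation":[0,0,0]},{"xyz":[0,0,0],"rotation":[0,0,0]}]' 1
python3 -m inch '[{"xyz":[0,0,1],"rotation":[0,0,0]},{"xyz":[0,0,4],"rotation":[0,0,0]},{"xyz":[0,0,5],"rotation":[0,0,0]},{"xyz":[0,0,5],"rotation":[0,0,0]},{"xyz":[0,0,4],"rotation":[0,0,0]}]'
python3 - <<'E'
from plan import *
plan(([513.2,-303.8,225],Rt(0)))
E
```

```text
time_s: 51.5
position: [484.1, 94.6, 38.3]
tool_rot: [-0.0, 0.707, 0.707, -0.001]
ft_force: [0.5, -0.2, 0.4]
opening: 1.003
grasp_force: 0.0
time_s: 52.12
position: [484.3, 94.8, 39.0]
tool_rot: [0.0, 0.707, 0.707, -0.001]
ft_force: [-0.0, -0.7, 4.8]
opening: 0.754
grasp_force: 30.0
time_s: 52.75
position: [483.7, 94.7, 231.0]
tool_rot: [0.0, 0.707, 0.707, -0.001]
ft_force: [0.1, -0.5, -0.7]
opening: 0.756
grasp_force: 30.0
t 52.8 at [483.7  94.7 231. ] j [ 0.17  0.22  1.91 -0.    1.02  0.17]
7 x [0.42, -5.69, -0.09] [0.0, -0.0, -0.0]  total [2.95, -39.85, -0.6] [0.001, -0.001, -0.001] -> [ 513.2 -303.8  225. ]
```

```bash
python3 -m inch '[{"xyz":[0.3,-4,0],"rotation":[0,0,0]},{"xyz":[0.3,-4,0],"rotation":[0,0,0]},{"xyz":[0.3,-4,0],"rotation":[0,0,0]},{"xyz":[0.3,-4,0],"rotation":[0,0,0]},{"xyz":[0.3,-4,0],"rotation":[0,0,0]}]'
python3 -m inch '[{"xyz":[0.3,-4,0],"rotation":[0,0,0]},{"xyz":[0.3,-4,0],"rotation":[0,0,0]},{"xyz":[0.3,-4,0],"rotation":[0,0,0]},{"xyz":[0.3,-4,0],"rotation":[0,0,0]},{"xyz":[0.3,-3.85,0],"rotation":[0,0,0]}]'
python3 -m inch '[{"xyz":[0,0,0],"rotation":[0,0,0]},{"xyz":[0,0,0],"rotation":[0,0,0]},{"xyz":[0,0,0],"rotation":[0,0,0]},{"xyz":[0,0,0],"rotation":[0,0,0]},{"xyz":[0,0,0],"rotation":[0,0,0]}]'
python3 - <<'E'
from plan import *
plan(([513.2,-303.8,148],Rt(0)))
E
```

```text
time_s: 53.38
position: [498.3, -106.5, 228.9]
tool_rot: [-0.0, 0.707, 0.707, -0.001]
ft_force: [0.4, -0.1, -0.7]
opening: 0.751
grasp_force: 30.0
time_s: 54.0
position: [513.3, -304.9, 228.8]
tool_rot: [-0.001, 0.707, 0.707, -0.001]
ft_force: [0.1, -0.4, -1.6]
opening: 0.754
grasp_force: 30.0
time_s: 54.62
position: [514.0, -303.2, 228.6]
tool_rot: [-0.0, 0.707, 0.708, -0.001]
ft_force: [-0.3, -0.0, -1.8]
opening: 0.75
grasp_force: 30.0
t 54.6 at [ 514.  -303.2  228.6] j [-0.55  0.38  1.69 -0.    1.08 -0.55]
2 x [-0.04, -0.03, -4.03] [0.001, -0.001, -0.001]  total [-0.08, -0.06, -8.06] [0.002, -0.002, -0.002] -> [ 513.2 -303.8  148. ]
```

```bash
python3 -m inch '[{"xyz":[-0.08,-0.06,0],"rotation":[0,0,0]},{"xyz":[0,0,-1.7],"rotation":[0,0,0]},{"xyz":[0,0,-1.7],"rotation":[0,0,0]},{"xyz":[0,0,-1.7],"rotation":[0,0,0]},{"xyz":[0,0,-1.5],"rotation":[0,0,0]}]'
python3 -m inch '[{"xyz":[0,0,-0.4],"rotation":[0,0,0]},{"xyz":[0,0,-0.4],"rotation":[0,0,0]},{"xyz":[0,0,-0.4],"rotation":[0,0,0]},{"xyz":[0,0,-0.2],"rotation":[0,0,0]},{"xyz":[0,0,0],"rotation":[0,0,0]}]'
python3 -m inch '[{"xyz":[0,0,0],"rotation":[0,0,0]},{"xyz":[0,0,0],"rotation":[0,0,0]},{"xyz":[0,0,0],"rotation":[0,0,0]},{"xyz":[0,0,0],"rotation":[0,0,0]},{"xyz":[0,0,0],"rotation":[0,0,0]}]' 0
python3 -m inch '[{"xyz":[0,0,2],"rotation":[0,0,0]},{"xyz":[0,0,3],"rotation":[0,0,0]},{"xyz":[0,0,3],"rotation":[0,0,0]},{"xyz":[0,0,3],"rotation":[0,0,0]},{"xyz":[0,2,1],"rotation":[0,0,0]}]'
python3 - <<'E'
from plan import *
plan(([658.7,70.6,150],Rt(0)))
c=cap('side')
for z in (104,70.5,37.5,4): P,m=pts(c,CUP['a'],48,z+61,z+70);print('stack',z,len(P),circ(P,31.5) if len(P)>9 else '',P[:,2].mean())
E
```

```text
time_s: 55.25
position: [512.6, -304.1, 160.7]
tool_rot: [-0.001, 0.707, 0.707, -0.002]
ft_force: [1.0, -0.1, -1.3]
opening: 0.752
grasp_force: 30.0
time_s: 55.88
position: [513.1, -304.4, 148.6]
tool_rot: [-0.0, 0.707, 0.707, -0.001]
ft_force: [0.5, 0.1, -0.2]
opening: 0.752
grasp_force: 30.0
time_s: 56.5
position: [513.1, -304.4, 148.5]
tool_rot: [-0.0, 0.707, 0.707, -0.001]
ft_force: [0.1, -0.1, 0.2]
opening: 1.001
grasp_force: 0.0
time_s: 57.12
position: [513.8, -284.9, 270.3]
tool_rot: [0.001, 0.707, 0.707, -0.001]
ft_force: [-0.7, 0.7, 0.1]
opening: 1.001
grasp_force: 0.0
t 57.1 at [ 513.8 -284.9  270.3] j [-0.53  0.32  1.67 -0.    1.15 -0.52]
7 x [2.07, 5.08, -1.72] [0.0, 0.0, 0.0]  total [14.49, 35.55, -12.03] [0.003, 0.0, 0.001] -> [658.7  70.6 150. ]
stack 104 325 [ 513.38091802 -304.89731598] 168.03287487708235
stack 70.5 290 [ 513.06912456 -306.10682578] 135.66093232671773
stack 37.5 190 [ 514.05390255 -304.50502164] 103.28490411853403
stack 4 176 [ 514.77897923 -304.10561865] 69.20585083779206
```

```bash
python3 -m inch '[{"xyz":[1.45,3.55,0],"rotation":[0,0,0]},{"xyz":[1.45,3.55,-1],"rotation":[0,0,0]},{"xyz":[1.45,3.55,-1],"rotation":[0,0,0]},{"xyz":[1.45,3.55,-1],"rotation":[0,0,0]},{"xyz":[1.45,3.55,-1.5],"rotation":[0,0,0]}]'
python3 -m inch '[{"xyz":[1.45,3.55,-1.5],"rotation":[0,0,0]},{"xyz":[1.45,3.55,-1.5],"rotation":[0,0,0]},{"xyz":[1.45,3.55,-1.5],"rotation":[0,0,0]},{"xyz":[1.45,3.55,-1.5],"rotation":[0,0,0]},{"xyz":[1.45,3.55,-1.5],"rotation":[0,0,0]}]'
python3 -m inch '[{"xyz":[0,0,-2],"rotation":[0,0,0]},{"xyz":[0,0,-1],"rotation":[0,0,0]},{"xyz":[0,0,0],"rotation":[0,0,0]},{"xyz":[0,0,0],"rotation":[0,0,0]},{"xyz":[0,0,0],"rotation":[0,0,0]}]'
python3 - <<'E'
from plan import *
plan(([658.7,70.6,39],Rt(0)))
E
```

```text
time_s: 57.8
position: [585.2, -104.7, 222.1]
tool_rot: [-0.001, 0.707, 0.708, -0.002]
ft_force: [0.5, -1.3, -0.6]
opening: 0.998
grasp_force: 0.0
time_s: 58.42
position: [657.0, 72.6, 146.4]
tool_rot: [-0.001, 0.707, 0.708, -0.002]
ft_force: [1.2, -0.5, -0.3]
opening: 1.0
grasp_force: 0.0
time_s: 59.05
position: [658.5, 70.1, 119.4]
tool_rot: [0.0, 0.707, 0.707, -0.001]
ft_force: [0.0, 0.7, -0.2]
opening: 1.001
grasp_force: 0.0
t 59.0 at [658.5  70.1 119.4] j [ 0.09  0.6   1.6  -0.    0.94  0.09]
2 x [0.01, 0.03, -4.02] [0.001, -0.0, 0.0]  total [0.02, 0.05, -8.04] [0.002, -0.001, 0.0] -> [658.7  70.6  39. ]
```

```bash
python3 -m inch '[{"xyz":[0.02,0,-2],"rotation":[0,0,0]},{"xyz":[0,0,-2],"rotation":[0,0,0]},{"xyz":[0,0,-2],"rotation":[0,0,0]},{"xyz":[0,0,-1.2],"rotation":[0,0,0]},{"xyz":[0,0,-0.8],"rotation":[0,0,0]}]'
python3 -m inch '[{"xyz":[0,0,0],"rotation":[0,0,0]},{"xyz":[0,0,0],"rotation":[0,0,0]},{"xyz":[0,0,0],"rotation":[0,0,0]},{"xyz":[0,0,0],"rotation":[0,0,0]},{"xyz":[0,0,0],"rotation":[0,0,0]}]' 1
python3 -m inch '[{"xyz":[0,0,1],"rotation":[0,0,0]},{"xyz":[0,0,5],"rotation":[0,0,0]},{"xyz":[0,0,6],"rotation":[0,0,0]},{"xyz":[0,0,6],"rotation":[0,0,0]},{"xyz":[0,0,5],"rotation":[0,0,0]}]'
python3 - <<'E'
from plan import *
plan(([513.2,-303.8,260],Rt(0)))
E
```

```text
time_s: 59.68
position: [657.9, 70.6, 37.2]
tool_rot: [-0.001, 0.707, 0.707, -0.002]
ft_force: [-0.2, -0.3, -0.1]
opening: 1.001
grasp_force: 0.0
time_s: 60.3
position: [658.8, 70.7, 39.2]
tool_rot: [0.0, 0.707, 0.707, -0.001]
ft_force: [0.8, 0.1, 4.2]
opening: 0.751
grasp_force: 30.0
time_s: 60.92
position: [658.1, 70.6, 271.6]
tool_rot: [0.0, 0.707, 0.707, -0.001]
ft_force: [0.4, -0.3, -1.5]
opening: 0.748
grasp_force: 30.0
t 60.9 at [658.1  70.6 271.6] j [ 0.09  0.43  1.5  -0.    1.21  0.09]
7 x [-2.07, -5.35, -0.17] [0.0, -0.0, -0.0]  total [-14.49, -37.44, -1.16] [0.002, -0.001, -0.001] -> [ 513.2 -303.8  260. ]
```

```bash
python3 -m inch '[{"xyz":[-1.45,-3.75,0],"rotation":[0,0,0]},{"xyz":[-1.45,-3.75,0],"rotation":[0,0,0]},{"xyz":[-1.45,-3.75,0],"rotation":[0,0,0]},{"xyz":[-1.45,-3.75,0],"rotation":[0,0,0]},{"xyz":[-1.45,-3.75,0],"rotation":[0,0,0]}]'
python3 -m inch '[{"xyz":[-1.45,-3.75,0],"rotation":[0,0,0]},{"xyz":[-1.45,-3.75,0],"rotation":[0,0,0]},{"xyz":[-1.45,-3.75,0],"rotation":[0,0,0]},{"xyz":[-1.45,-3.75,0],"rotation":[0,0,0]},{"xyz":[-1.45,-3.75,0],"rotation":[0,0,0]}]'
python3 -m inch '[{"xyz":[0,0,0],"rotation":[0,0,0]},{"xyz":[0,0,0],"rotation":[0,0,0]},{"xyz":[0,0,0],"rotation":[0,0,0]},{"xyz":[0,0,0],"rotation":[0,0,0]},{"xyz":[0,0,0],"rotation":[0,0,0]}]'
python3 - <<'E'
from plan import *
plan(([513.2,-303.6,181.5],Rt(0)))
E
```

```text
time_s: 61.55
position: [584.8, -117.9, 268.9]
tool_rot: [-0.0, 0.707, 0.707, -0.001]
ft_force: [1.2, 0.8, -0.7]
opening: 0.751
grasp_force: 30.0
time_s: 62.18
position: [512.3, -305.3, 268.9]
tool_rot: [-0.0, 0.707, 0.707, -0.001]
ft_force: [-0.6, 0.3, -1.6]
opening: 0.75
grasp_force: 30.0
time_s: 62.8
position: [513.5, -303.8, 268.6]
tool_rot: [-0.0, 0.707, 0.708, -0.001]
ft_force: [-0.0, -0.0, -1.2]
opening: 0.752
grasp_force: 30.0
t 62.8 at [ 513.5 -303.8  268.6] j [-0.55  0.33  1.65 -0.    1.16 -0.55]
2 x [-0.02, 0.01, -4.35] [0.001, -0.001, -0.001]  total [-0.03, 0.02, -8.71] [0.002, -0.002, -0.002] -> [ 513.2 -303.6  181.5]
```

```bash
python3 -m inch '[{"xyz":[-0.03,0,0],"rotation":[0,0,0]},{"xyz":[0,0,-1.8],"rotation":[0,0,0]},{"xyz":[0,0,-1.8],"rotation":[0,0,0]},{"xyz":[0,0,-1.8],"rotation":[0,0,0]},{"xyz":[0,0,-1.8],"rotation":[0,0,0]}]'
python3 -m inch '[{"xyz":[0,0,-0.5],"rotation":[0,0,0]},{"xyz":[0,0,-0.5],"rotation":[0,0,0]},{"xyz":[0,0,-0.3],"rotation":[0,0,0]},{"xyz":[0,0,-0.2],"rotation":[0,0,0]},{"xyz":[0,0,0],"rotation":[0,0,0]}]'
python3 -m inch '[{"xyz":[0,0,0],"rotation":[0,0,0]},{"xyz":[0,0,0],"rotation":[0,0,0]},{"xyz":[0,0,0],"rotation":[0,0,0]},{"xyz":[0,0,0],"rotation":[0,0,0]},{"xyz":[0,0,0],"rotation":[0,0,0]}]' 0
python3 -m inch '[{"xyz":[0,0,2],"rotation":[0,0,0]},{"xyz":[0,0,3],"rotation":[0,0,0]},{"xyz":[0,0,3],"rotation":[0,0,0]},{"xyz":[0,0,3],"rotation":[0,0,0]},{"xyz":[0,2,1],"rotation":[0,0,0]}]'
python3 -m inch '[{"xyz":[-1,4,0],"rotation":[0,0,0]},{"xyz":[-1,4,0],"rotation":[0,0,0]},{"xyz":[-1,4,0],"rotation":[0,0,0]},{"xyz":[-1,4,0],"rotation":[0,0,0]},{"xyz":[-1,4,0],"rotation":[0,0,0]}]'
python3 - <<'E'
from plan import *
t=cap('top');c=cap('side')
for z in (137.5,104,70.5,37.5,4): P,m=pts(c,CUP['a'],48,z+61,z+70);print('stack',z,len(P),circ(P,31.5) if len(P)>9 else '',P[:,2].mean())
W=cloud(t);m=np.hypot(W[...,0]-525.5,W[...,1]-297)<22
print('in neck z',np.nanpercentile(W[m][:,2],[1,50,99]),jug(t,np.array([525,297,205])))
for k in 'bcde': print(k,len(pts(t,CUP[k],48,61,70)[0]),len(pts(c,CUP[k],48,61,70)[0]))
cv2.imwrite('pics/s5.png',c['pixels'][:,:,::-1])
i=t['pixels'][185:260,160:260,::-1];cv2.imwrite('pics/t5.png',cv2.resize(i,None,fx=7,fy=7,interpolation=cv2.INTER_CUBIC))
E
```

```text
time_s: 63.42
position: [512.6, -304.2, 194.7]
tool_rot: [-0.001, 0.707, 0.707, -0.002]
ft_force: [0.0, -0.5, -1.5]
opening: 0.752
grasp_force: 30.0
time_s: 64.05
position: [513.0, -304.4, 181.7]
tool_rot: [-0.0, 0.707, 0.707, -0.001]
ft_force: [-0.6, 0.1, -1.2]
opening: 0.75
grasp_force: 30.0
time_s: 64.68
position: [512.9, -304.4, 181.5]
tool_rot: [-0.0, 0.707, 0.707, -0.001]
ft_force: [1.0, -0.7, -0.3]
opening: 0.997
grasp_force: 0.0
time_s: 65.3
position: [513.6, -284.9, 303.2]
tool_rot: [0.001, 0.707, 0.707, -0.001]
ft_force: [-0.5, 0.5, 0.2]
opening: 1.001
grasp_force: 0.0
time_s: 65.92
position: [461.5, -82.1, 300.5]
tool_rot: [-0.001, 0.707, 0.707, -0.002]
ft_force: [0.8, -0.0, -0.3]
opening: 1.005
grasp_force: 0.0
stack 137.5 354 [ 513.07712329 -304.86027905] 202.1925829348422
stack 104 312 [ 512.77846344 -305.96196137] 168.92767460003273
stack 70.5 184 [ 514.49368928 -303.94556156] 135.41518417285113
stack 37.5 181 [ 514.45900901 -304.25070405] 103.25090516252573
stack 4 178 [ 514.83390124 -304.16514691] 69.38230868796191
in neck z [49.86538755 55.66272477 64.16923161] (array([525.22116276, 297.97409719,  32.86306881]), 326, np.float64(202.73814668407465))
b 0 0
c 0 0
d 0 0
e 0 0
```

View pics/s5.png

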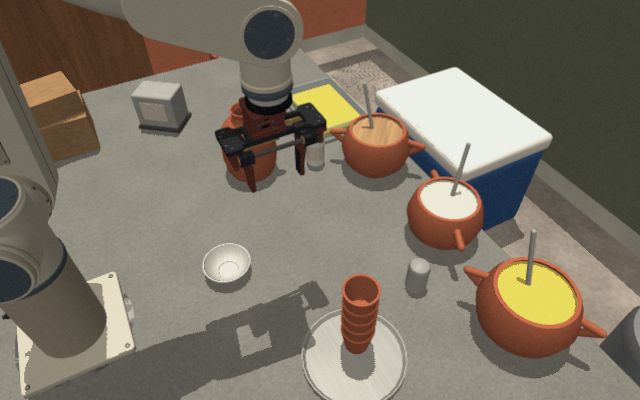

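View pics/t5.png

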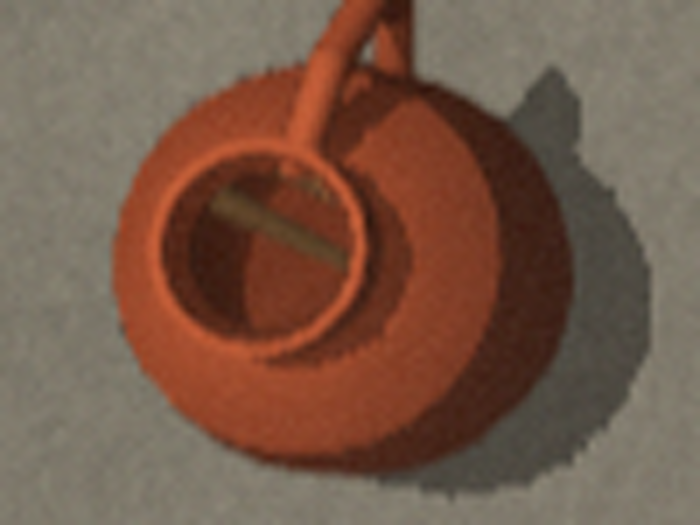

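The five cups form one upright stack at (360,315), with rims 33 mm apart. The jug is standing with spoons inside, seen at (280,225). The counter is clear, and the syrup and shaker are standing.

```bash
python3 -c "
from plant import robot
print(robot.job_done())"
```

```text
the job is handed in; nothing more can be done
None
```

I dropped all five spoons into the jug and nested all five cups in one upright stack on the tray. The jug, syrup and shaker are standing, and I handed the job in at about 66 s; no verdict was returned.

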